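# Lunch boxes on the warming plate

## Task

Get lunch warming: take the mug off the warming plate and stand it on the cork coaster, then stack all the lunch boxes squarely in one column in the middle of the plate's black heating field, long sides running across the plate, with the deep box that has the probe port on top. Then take the core probe out of its charging dock, push it fully home upright in the port of the deep box, and only then turn the plate's knob clockwise past its click to on. Leave the tumbler, jug and pepper mill where they are.

Things in the scene. Friction and masses are not known exactly. Their poses are not given: they have to be found in the camera images.
- plate: warming plate, fixed (its place varies), 290 (x) x 210 (y) x 36 mm high, white top. Origin: centre of the underside. Its x points away from the operator: knob at the -x end, heating field towards +x
- field (a point): centre of the black heating field (140 mm in the plate's x by 180 mm in its y), on the plate's top surface, 36 mm above the counter, 50 mm from the plate's centre towards its +x; axes as the plate. Boxes stand here with their long axis (x) along the plate's y
- knob (a joint): switch of the plate, rad, on a vertical axis at the plate's x = -110 mm. 0 = off, grows clockwise seen from above, stop at 1.4 = on. Two positions only: a spring resists (up to 0.12 N m) until half way (0.7 rad), clicks over, and then drives it on towards 1.4; less than half way it springs back to off
- knob_grip (a point): on the knob's axis, 65 mm above the counter, a good TCP point to pinch it; its x axis runs along the grip bar (56 long, 14 wide, 28 mm high, top at 70 mm above the counter) and turns with it. Below the bar a round skirt, 56 mm across, top at 42 mm. Off: bar 0.7 rad anticlockwise of the plate's x axis; on: 0.7 rad clockwise
- box1: Closed steel lunch box, white lid, 130 (x) x 90 (y) x 48 mm to the lid's flat top, 0.35 kg. Origin: centre of the underside. The lid's middle 60 mm is sunk 22 mm right across but for a grip bar along x, 60 long, 18 wide (y), flush with the two flat ends (35 each): pinch it across y. Plain box; two or three are there
- box2: Closed steel lunch box, white lid, 130 (x) x 90 (y) x 48 mm to the lid's flat top, 0.35 kg. Origin: centre of the underside. The lid's middle 60 mm is sunk 22 mm right across but for a grip bar along x, 60 long, 18 wide (y), flush with the two flat ends (35 each): pinch it across y. Plain box; two or three are there
- box3: Closed steel lunch box, white lid, 130 (x) x 90 (y) x 48 mm to the lid's flat top, 0.35 kg. Origin: centre of the underside. The lid's middle 60 mm is sunk 22 mm right across but for a grip bar along x, 60 long, 18 wide (y), flush with the two flat ends (35 each): pinch it across y. Plain box; two or three are there
- deepbox: Closed steel lunch box, white lid, 130 (x) x 90 (y) x 60 mm to the lid's flat top, 0.45 kg. Origin: centre of the underside. The lid's middle 60 mm is sunk 22 mm right across but for a grip bar along x, 60 long, 18 wide (y), flush with the two flat ends (35 each): pinch it across y. The deep one, with the probe port in its +x end
- port (a point): centre of the mouth of the probe port on top of the deep box: a round vertical hole of 10 mm diameter, 54 mm deep, with a small chamfer and a thin black rim, 47.5 mm from the box's middle towards its +x, level with its top
- probe: wireless core probe, 116 mm long, 45 g; origin at its tip, z along it towards the handle. Pointed steel shaft of 6 mm diameter and 50 mm length, then a round collar of 22 mm diameter and 6 mm height, then a flat-sided black handle 20 mm (x) x 14 mm (y) x 60 mm long (from 56 to 116 mm above the tip). It starts upright in the dock
- probe_collar (a point): on the probe's axis at the underside of the collar, 50 mm above the tip; it meets the mouth of the port when the probe is fully home
- dock: charging dock of the probe, a loose white block, 0.8 kg, 80 (x) x 64 (y) x 66 mm high. Origin: centre of the underside
- dock_hole (a point): mouth of the dock's hole (10 mm diameter, 54 mm deep), on the dock's top, 66 mm above the counter; the probe stands in it with the collar resting on the mouth
- mug: white mug, 85 mm high, about 64 mm across at the rim (radius 32 mm), wall 4 mm, handle towards its +y. Origin: centre of the underside. It starts standing on the heating field; take it across the body along its x, clear of the handle
- coaster: fixed round cork coaster, 124 mm across, 5 mm thick. Origin: centre of the underside
- tumbler: bystander: glass tumbler, 72 mm across, 88 mm high; origin under its centre
- jug: bystander: dark stoneware jug, 86 mm across, 110 mm high; origin under its centre
- mill: bystander: wooden pepper mill, 52 mm across, 104 mm high; origin under its centre
Things that resemble listed ones, but are neither listed nor needed, are in the scene too. Leave any red look-alike of the box3 alone. Of the things shaped like the coaster, the cork one is meant.

How it is judged:
On the way, in this order (a step that is already met when the one before it is completed fails the run):
1. the mug stands upright on the coaster (horizontal distance between mug and coaster below 0.028 m and height (world z) of mug below 0.012 m and angle between mug's own z axis and vertical below 0.1 rad), for 0.2 s.
2. all lunch boxes are stacked squarely on the heating field, the deep box on top, and let go (horizontal distance between each of box1, box2, box3, deepbox and field below 0.02 m and angle between the x axis of each of box1, box2, box3, deepbox and the y axis of plate, either way round below 0.12 rad and angle between each of box1, box2, box3, deepbox's own z axis and vertical below 0.05 rad and linear speed of each of box1, box2, box3, deepbox below 0.03 m/s and horizontal distance between box1 and box2 below 0.012 m and angle between the x axis of box1 and the x axis of box2, either way round below 0.12 rad and horizontal distance between each of box1, box2 and box3 below 0.012 m and angle between the x axis of each of box1, box2 and the x axis of box3, either way round below 0.12 rad and horizontal distance between each of box1, box2, box3 and deepbox below 0.012 m and angle between the x axis of each of box1, box2, box3 and the x axis of deepbox, either way round below 0.12 rad and z of deepbox in the frame of box1 above 0.04 m and z of deepbox in the frame of box2 above 0.04 m and z of deepbox in the frame of box3 above 0.04 m and contact force between the fingers and box1 below 0.5 N and contact force between the fingers and box2 below 0.5 N and contact force between the fingers and box3 below 0.5 N and contact force between the fingers and deepbox below 0.5 N), for 0.2 s.
3. the probe stands fully home in the port of the deep box (distance between probe_collar and port below 0.005 m and angle between probe's own z axis and vertical below 0.1 rad), for 0.2 s.
4. the knob is turned past its click to on (value of joint knob above 1.15 rad), for 0.2 s.
At the end, for the whole second after the job is handed in: Mug upright on the coaster, centres within 28 mm; all boxes level and still in one column, deep box on top, within 20 mm of the field's centre, 12 mm of each other, 0.12 rad square to the plate; probe upright in the port, collar within 5 mm of the mouth; knob past 1.15 rad (all of step 1 and all of step 3 and horizontal distance between each of box1, box2, box3, deepbox and field below 0.02 m and angle between the x axis of each of box1, box2, box3, deepbox and the y axis of plate, either way round below 0.12 rad and angle between each of box1, box2, box3, deepbox's own z axis and vertical below 0.05 rad and linear speed of each of box1, box2, box3, deepbox, mug, probe below 0.03 m/s and horizontal distance between box1 and box2 below 0.012 m and angle between the x axis of box1 and the x axis of box2, either way round below 0.12 rad and horizontal distance between each of box1, box2 and box3 below 0.012 m and angle between the x axis of each of box1, box2 and the x axis of box3, either way round below 0.12 rad and horizontal distance between each of box1, box2, box3 and deepbox below 0.012 m and angle between the x axis of each of box1, box2, box3 and the x axis of deepbox, either way round below 0.12 rad and z of deepbox in the frame of box1 above 0.04 m and z of deepbox in the frame of box2 above 0.04 m and z of deepbox in the frame of box3 above 0.04 m and value of joint knob above 1.15 rad); the robot touches nothing.
It fails at once if the tumbler standing by is shoved or knocked over (distance of tumbler from where it was at the start of the episode above 0.03 m or angle between tumbler's own z axis and vertical above 0.35 rad).
It fails at once if the jug standing by is shoved or knocked over (distance of jug from where it was at the start of the episode above 0.03 m or angle between jug's own z axis and vertical above 0.35 rad).
It fails at once if the mill standing by is shoved or knocked over (distance of mill from where it was at the start of the episode above 0.03 m or angle between mill's own z axis and vertical above 0.35 rad).
Of box1, box2, box3 only 2 to 3 are there at a start; the rules pass over those that are not, and their reading is None.
At some moment in a run one of mug, dock may be knocked a few centimetres aside while the robot is not near it.
It also fails if it takes over 210 s, if anything falls off the work surface, if the arm or the gripper's body presses on something with over 40 N, if the wrist force passes 120 N, or if a joint passes its speed limit or range.

## Robot

A 7-joint arm with a two-finger parallel gripper is mounted at the origin on the work surface. World frame = base frame: x ahead of the robot, y to its left, z up, the work surface at z = 0. Lengths are in m, angles in rad, forces in N, time in s.
With the tool pointing down it reaches from about 0.4 to 0.925 m from the base axis. Payload 5.6 kg.
Tool frame: the origin (TCP) lies between the finger pads, 19 mm behind the fingertips; this is the grasp point; z points along the fingers, y is the line along which they close (so a half turn about z gives the same grasp; the last joint's range is limited). The gripper opens to 85 mm and grips with 20 to 120 N. Pads are 22 mm wide; open, the fingers measure 114 mm over their backs; the gripper's body (76 mm by 85 mm) begins 54 mm behind the grasp point. The pads swing forward as they close: fully open they stand 13 mm farther back than shut.
Start: joints at [1.276, 0.468, -0.012, 1.603, 0.006, 1.071, -0.056], TCP at [0.162, -0.63, 0.25] pointing down, gripper open.
Joint ranges: [-2.53, 2.53], [-0.31, 2.02], [-1.57, 1.55], [0.28, 2.44], [-1.29, 4.43], [0.15, 1.84], [-2.92, 2.92]. Speed limits (rad/s): [2.57, 2.57, 3.14, 3.14, 3.14, 3.14, 3.14].

## Interface

Orientations are given as [roll, pitch, yaw] about the fixed x, y, z axes, in that order (R = Rz(yaw) Ry(pitch) Rx(roll)).
In Python, from cell import manip gives the robot as it stands. The module is installed in compiled form; this text tells all that it offers.
- The arm moves only by the tool servo_tool, never from a script. Its argument "plan" is a list of rows, each an object of numbers: "tx", "ty", "tz": the shift along the tool's x, y, z in mm; "rx", "ry", "rz": the turn, a rotation vector about the tool's x, y, z in degrees; "claw": the opening, from 0 (shut) to 1 (fully open). In form: [{"tx": .., "ty": .., "tz": .., "rx": .., "ry": .., "rz": .., "claw": ..}, ...]. A call has 1 to 20 rows; each row shifts and turns the commanded pose from where the row before left it, along the tool's axes as they then stand; what a row does not reach is not made up. A row lasts 1/12 s, in which the tool goes at most 41.7 mm and 7.16 degrees, less where a joint would pass 70% of its speed; a pose out of reach is approached as far as the arm can. A call is refused whole if a number of a shift passes 41.7 or a number of a turn 7.16, either way. A call with a gripper value outside its range is refused whole. The fingers move at their own pace and stop on an object; "newtons" is the grip in N (left out, the last holds). Time passes only in rows, so rows that do not move let the fingers close. It gives the time, the measured TCP pose, the force, the opening and the grip force at its end, in the units of the state.
- manip.state(): the state, without advancing time (a new reading comes with each control period).
- manip.capture(name): name is "scene" or "side" or "wrist"; returns the picture (384x512x3 uint8, red, green, blue); there is no depth.
- manip.calibration(name): a dict with "fx", "fy", "cx", "cy" (pixels), "k1" (the pictures are not rectified: a ray, as slopes to the right and down, at radius r is drawn at 1 + k1 r^2 times it, then the intrinsics apply), "origin" and "attitude" of the camera in the world; the wrist camera has in their place "tool_from_camera" (4x4, takes a point from camera to tool coordinates, whose origin is the TCP and whose axes are the flange's). Camera axes: x right, y down, z forward; pixel columns grow to the right and rows downward; lengths in m; the calibration is good to about 2 mm. A picture is of the moment at which its call begins: read the wrist's pose just before it. calibration takes no time and is no camera call.
- manip.finish_job(): hands the job in; it is judged then, once.
Trained networks look in the newest picture that a camera, given by its name, has taken for a name from the list of things; names that differ only in an ending like _2 or _b are one class to them, and where a whole thing is asked for, a point or a joint stands for the part that bears it (a point fixed in the world has none). Each returns a list of dicts, best first, with "p" (0 to 1); they miss things now and then, are a little off and sometimes report something else, mostly with a low value. They report only what shows in the picture. A call takes as long as a camera call. They do not tell look-alikes from the thing itself.
- manip.trace(camera, label): "region" (384x512 bool, what is visible of it) and "xy" ([column, row] in pixels, amid what is visible of it).
The state is a dict: "clock": time; "joints": joint angles; "joint_velocities": joint speeds; "joint_efforts": joint torques, N m; "eef_pos": TCP position; "orientation": TCP orientation; "ft_force": force on the tool from outside, world axes, zero at the start; "wrist_torque": the same for the moment, N m; "finger_gap": opening from 0.0 (shut) to 1.0 (fully open); "gripper_force": force on a finger pad.
Only numpy, scipy, OpenCV 4.12 (cv2) and the standard library are available. Lean on these libraries where they do the work, as an engineer would, in place of code of your own. Each camera call takes 0.05 s, during which the arm holds its last target. There are 200 camera calls.

## Working session

There is one attempt and no reset: what is moved stays moved. The work goes in short steps, Python scripts to look and compute and a tool call to move; the robot and the scene stay as the last step left them, time stands still between calls to the robot, and variables do not carry over. Pictures are saved under pics/ and viewed, at most 14 in all, crops included, and the job is handed in when it is done.

Besides the shell and the picture viewer there is one more tool, called after "Call:" in YAML: its name, and indented under it one key for each argument. servo_tool: Moves the arm, as the interface text tells. Its arguments: {"type":"object","properties":{"plan":{"type":"array"},"newtons":{"type":"number"}},"required":["plan"]}

```bash
mkdir -p pics; cat > h.py <<'E'
import numpy as np, cv2
from cell import manip
def save(n,f):
    im=manip.capture(n); cv2.imwrite('pics/'+f,im[:,:,::-1]); return im
E
python3 - <<'E'
from h import *
a=save('scene','a.png'); b=save('side','b.png')
cv2.imwrite('pics/ab.png',np.hstack([a,b])[:,:,::-1])
for n in ('scene','side','wrist'): print(n,manip.calibration(n))
print(manip.state())
E
```

```text
scene {'fx': 419.0185746984649, 'fy': 419.0185746984649, 'cx': 259.07917515610325, 'cy': 190.355990068969, 'k1': -0.09959092912746692, 'origin': array([ 1.04511294, -0.87556474,  0.98513515]), 'attitude': array([-2.35111283,  0.00732877,  0.53342912])}
side {'fx': 353.42893672618567, 'fy': 353.42893672618567, 'cx': 254.08501067731132, 'cy': 197.17679163709076, 'k1': -0.010459252947475182, 'origin': array([0.41649895, 0.99166951, 0.88398061]), 'attitude': array([-2.21634407,  0.02112514, -3.00762524])}
wrist {'fx': 325.9007721223246, 'fy': 325.9007721223246, 'cx': 257.60203315609976, 'cy': 196.52815961178712, 'k1': -0.08522829916561032, 'tool_from_camera': array([[ 8.52235065e-04, -9.56157273e-01, -2.92852424e-01,
         7.43283222e-02],
       [ 9.99999236e-01,  5.52648182e-04,  1.10573043e-03,
        -2.55949823e-04],
       [-8.95407829e-04, -2.92853143e-01,  9.56157014e-01,
        -1.24734498e-01],
       [ 0.00000000e+00,  0.00000000e+00,  0.00000000e+00,
         1.00000000e+00]])}
{'clock': 0.1, 'joints': array([ 1.27600071,  0.46830232, -0.01159906,  1.60353825,  0.00595596,
        1.07139757, -0.0563132 ]), 'joint_velocities': array([-0.00060853, -0.00237082,  0.00185426, -0.0008135 , -0.00160308,
        0.0015216 , -0.00030758]), 'joint_efforts': array([ 1.51761320e-03, -5.33523989e+01,  2.17616366e-02, -2.51967859e+01,
        1.14876367e-02,  4.31810593e-03,  1.28259920e-06]), 'eef_pos': array([ 0.16177167, -0.6290564 ,  0.24912219]), 'orientation': array([-3.13998368e+00,  7.92361612e-05,  2.51693579e-01]), 'ft_force': array([ 0.18031234, -0.10384919,  0.38712292]), 'wrist_torque': array([0.01660615, 0.03367572, 0.07464525]), 'gripper_force': 0.0, 'finger_gap': 0.9999219589136988}
```

View pics/a.png

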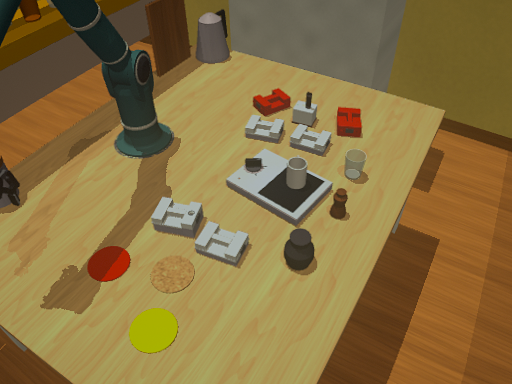

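View pics/b.png

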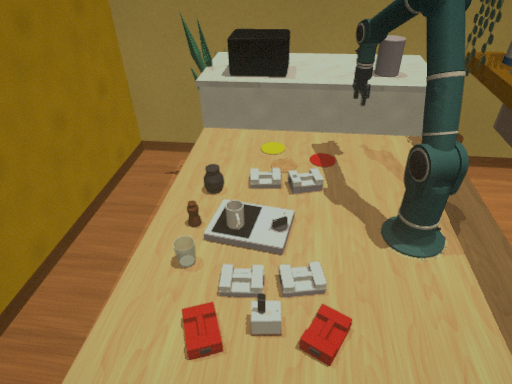

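```bash
cat >> h.py <<'E'
from scipy.spatial.transform import Rotation as Ro
from scipy.optimize import minimize
def cam(n):
    c=manip.calibration(n)
    if n!='wrist': return c,Ro.from_euler('xyz',c['attitude']).as_matrix(),np.array(c['origin'])
    s=manip.state(); R=Ro.from_euler('xyz',s['orientation']).as_matrix(); T=c['tool_from_camera']
    return c,R@T[:3,:3],R@T[:3,3]+s['eef_pos']
def proj(C,P):
    c,R,o=C; q=(np.asarray(P)-o)@R; s=q[:,:2]/np.maximum(q[:,2:],.02)
    s=s*(1+c['k1']*(s**2).sum(1,keepdims=True)); return s*[c['fx'],c['fy']]+[c['cx'],c['cy']]
def ray(C,xy,z):
    c,R,o=C; d=(np.asarray(xy,float)-[c['cx'],c['cy']])/[c['fx'],c['fy']]; u=d.copy()
    for _ in range(8): u=d/(1+c['k1']*(u@u))
    v=R@[u[0],u[1],1]; return o+v*(z-o[2])/v[2]
def cub(x0,x1,y0,y1,z0,z1): return np.array([[x,y,z] for x in(x0,x1) for y in(y0,y1) for z in(z0,z1)])
def cyl(r,z0,z1): 
    t=np.arange(0,2*np.pi,.2); return np.vstack([np.c_[r*np.cos(t),r*np.sin(t),0*t+z] for z in(z0,z1)])
def box(h): return [cub(-.065,.065,-.045,.045,0,h-.022),cub(-.065,-.03,-.045,.045,0,h),cub(.03,.065,-.045,.045,0,h),cub(-.03,.03,-.009,.009,0,h)]
M=dict(box1=box(.048),deepbox=box(.060),plate=[cub(-.145,.145,-.105,.105,0,.036)],dock=[cub(-.04,.04,-.032,.032,0,.066)],
 mug=[cyl(.032,0,.085)],coaster=[cyl(.062,0,.005)],probe=[cyl(.011,.05,.056),cub(-.01,.01,-.007,.007,.056,.116)],
 tumbler=[cyl(.036,0,.088)],jug=[cyl(.043,0,.11)],mill=[cyl(.026,0,.104)])
def place(m,p,z=0):
    R=Ro.from_euler('z',p[2]).as_matrix() ; return [q@R.T+[p[0],p[1],z] for q in m]
def sil(C,m):
    k=3; a=np.zeros((384*k,512*k),np.uint8)
    for q in m:
        h=cv2.convexHull(((proj(C,q)+.5)*k-.5).astype(np.float32)); cv2.fillConvexPoly(a,np.round(h*16).astype(np.int32),255,shift=4)
    return cv2.resize(a,(512,384),interpolation=cv2.INTER_AREA)/255.
def fit(views,m,p0,z=0,yaw=True):
    """views: list of (C,mask)"""
    def f(p):
        p=np.r_[p,0][:3]; s=0
        for C,k in views:
            a=sil(C,place(m,p,z)); s+=1-np.minimum(a,k).sum()/np.maximum(a,k).sum()
        return s/len(views)
    best=None
    for y in ([p0[2]+d for d in np.arange(-3,3)*np.pi/6] if yaw else [0]):
        x0=np.r_[p0[:2],y] if yaw else np.array(p0[:2]); n=len(x0)
        S=np.vstack([x0]+[x0+d for d in np.diag([.015,.015,.2][:n])])
        r=minimize(f,x0,method='Nelder-Mead',options=dict(initial_simplex=S,maxiter=30))
        if best is None or r.fun<best.fun: best=r
    r=minimize(f,best.x,method='Nelder-Mead',options=dict(initial_simplex=np.vstack([best.x]+[best.x+d for d in np.diag([.004,.004,.06][:n])]),maxiter=90,xatol=1e-4,fatol=1e-5))
    return r.x,r.fun
E
cat > m1.py <<'E'
from h import *
H=dict(box1=.03,deepbox=.03,plate=.036,dock=.033,mug=.045,coaster=.005,probe=.15,tumbler=.044,jug=.055,mill=.05)
import pickle
D={}
for n in('scene','side'):
    manip.capture(n); C=cam(n)
    for l in H:
        D[n,l]=[(d['p'],d['xy'],d['region'],ray(C,d['xy'],H[l])[:2]) for d in manip.trace(n,l)]
        print(n,l,[(round(d[0],2),np.round(d[1]).tolist(),d[3].round(3).tolist(),int(d[2].sum())) for d in D[n,l]])
pickle.dump(D,open('D.pkl','wb'))
E
python3 m1.py
```

```text
scene box1 [(0.94, [270.0, 104.0], [0.33, 0.41], 597), (0.77, [222.0, 244.0], [0.568, -0.29], 1622), (0.72, [260.0, 130.0], [0.388, 0.234], 785), (0.57, [309.0, 143.0], [0.58, 0.255], 826), (0.56, [349.0, 120.0], [0.652, 0.469], 686)]
scene deepbox [(0.73, [181.0, 216.0], [0.4, -0.266], 1476)]
scene plate [(0.86, [275.0, 185.0], [0.585, -0.007], 3918)]
scene dock []
scene mug [(0.85, [298.0, 174.0], [0.629, 0.072], 580), (0.33, [181.0, 220.0], [0.417, -0.287], 1513)]
scene coaster [(0.93, [109.0, 263.0], [0.313, -0.501], 1100), (0.76, [170.0, 270.0], [0.48, -0.425], 1283), (0.57, [155.0, 331.0], [0.566, -0.593], 1716), (0.23, [298.0, 251.0], [0.761, -0.184], 1020)]
scene probe [(0.6, [306.0, 101.0], [0.523, 0.33], 92)]
scene tumbler [(0.59, [356.0, 164.0], [0.779, 0.216], 571), (0.46, [256.0, 164.0], [0.479, 0.045], 187)]
scene jug [(0.66, [298.0, 252.0], [0.777, -0.226], 960)]
scene mill []
side box1 [(0.86, [326.0, 335.0], [0.316, 0.448], 1924), (0.69, [301.0, 279.0], [0.386, 0.267], 1382), (0.68, [242.0, 280.0], [0.567, 0.292], 1290), (0.66, [198.0, 331.0], [0.655, 0.477], 1833), 
[... 266 characters left out ...]
 303.0], [0.489, 0.374], 161)]
side dock [(0.77, [271.0, 318.0], [0.466, 0.416], 924), (0.46, [258.0, 230.0], [0.547, 0.064], 3024)]
side mug [(0.9, [230.0, 217.0], [0.655, 0.021], 476), (0.19, [182.0, 250.0], [0.782, 0.205], 573), (0.18, [309.0, 178.0], [0.371, -0.27], 751)]
side coaster [(0.86, [323.0, 156.0], [0.304, -0.527], 266), (0.68, [273.0, 147.0], [0.554, -0.594], 242), (0.51, [282.0, 164.0], [0.495, -0.437], 260)]
side probe [(0.68, [263.0, 302.0], [0.483, 0.453], 154)]
side tumbler [(0.93, [183.0, 251.0], [0.776, 0.206], 614)]
side jug [(0.55, [210.0, 178.0], [0.786, -0.21], 484), (0.54, [259.0, 228.0], [0.539, 0.079], 3062)]
side mill [(0.84, [192.0, 215.0], [0.798, 0.03], 263)]
```

```bash
cat > m2.py <<'E'
from h import *
import pickle
D=pickle.load(open('D.pkl','rb')); Cs={n:cam(n) for n in('scene','side')}
def go(l,mdl,p0,yaw=True,hull=False,z=0,cams=('scene','side')):
    v=[]
    for n in cams:
        c=[d for d in D[n,l] if np.hypot(*(d[3]-p0[:2]))<.09]
        if not c: continue
        k=min(c,key=lambda d:np.hypot(*(d[3]-p0[:2])))[2].astype(np.uint8)
        if hull:
            h=cv2.convexHull(cv2.findNonZero(k)); cv2.fillConvexPoly(k,h,1)
        v.append((Cs[n],k.astype(float)))
    if not v: return print(l,'none')
    x,f=fit(v,M[mdl],p0,z,yaw)
    print(l,len(v),x.round(4).tolist(),round(f,3),'single:',[fit([w],M[mdl],np.r_[x,0][:3],z,yaw)[0].round(3).tolist() for w in v] if len(v)>1 else '')
go('box1','box1',[.56,-.285,0]);go('box1','box1',[.387,.25,0]);go('box1','box1',[.573,.273,0])
go('deepbox','deepbox',[.385,-.26,0]);go('plate','plate',[.57,.02,.0],hull=True)
go('dock','dock',[.47,.4,0]);go('mug','mug',[.64,.045],False,z=.036);go('coaster','coaster',[.487,-.43],False)
go('tumbler','tumbler',[.777,.21],False);go('jug','jug',[.78,-.21],False);go('mill','mill',[.798,.03],False)
E
python3 m2.py
```

```text
box1 2 [0.5601, -0.2825, 0.1367] 0.092 single: [[0.564, -0.283, 0.13], [0.556, -0.282, 0.106]]
box1 2 [0.387, 0.2623, 0.2164] 0.073 single: [[0.392, 0.262, 0.247], [0.385, 0.262, 0.233]]
box1 2 [0.5688, 0.2877, 0.0634] 0.084 single: [[0.572, 0.286, 0.11], [0.567, 0.289, 0.086]]
deepbox 2 [0.387, -0.271, 0.2864] 0.072 single: [[0.389, -0.271, 0.309], [0.386, -0.271, 0.294]]
plate 2 [0.5786, 0.0206, -0.1399] 0.037 single: [[0.581, 0.023, -0.145], [0.578, 0.02, -0.145]]
dock 1 [0.4787, 0.4185, 0.1373] 0.134 single: 
mug 2 [0.6326, 0.0426] 0.105 single: [[0.636, 0.041], [0.63, 0.043]]
coaster 2 [0.4898, -0.4306] 0.12 single: [[0.491, -0.43], [0.488, -0.432]]
tumbler 2 [0.771, 0.2092] 0.15 single: [[0.772, 0.215], [0.77, 0.206]]
jug 2 [0.7721, -0.2136] 0.275 single: [[0.77, -0.205], [0.773, -0.219]]
mill 1 [0.7947, 0.0157] 0.369 single:
```

```bash
cat >> h.py <<'E'
def rel(x,y,z,yaw=None,p=None,o=None,step=36.):
    """rows to reach x,y,z,yaw tool down: turn first, then shift"""
    s=manip.state(); p=s['eef_pos'] if p is None else p; o=s['orientation'] if o is None else o
    R=Ro.from_euler('xyz',o).as_matrix(); yaw=o[2] if yaw is None else yaw
    G=Ro.from_euler('xyz',[np.pi,0,yaw]).as_matrix()
    rv=np.degrees(Ro.from_matrix(R.T@G).as_rotvec()); n=max(1,int(np.ceil(abs(rv).max()/7.1)))
    print('TURN %d x rx %.2f ry %.2f rz %.2f'%(n,*(rv/n)) if abs(rv).max()>.15 else 'no turn')
    d=G.T@(np.array([x,y,z])-p)*1e3; n=max(1,int(np.ceil(np.linalg.norm(d)/step)))
    print('SHIFT %d x tx %.1f ty %.1f tz %.1f   (total %s)'%(n,*(d/n),d.round(1)))
    return np.array([x,y,z]),np.array([np.pi,0,yaw])
E
python3 - <<'E'
from h import *
p,o=rel(.47,-.36,.36,.25); rel(.60,-.03,.36,1.43,p,o)
E
```

```text
no turn
SHIFT 12 x tx 30.4 ty -15.4 tz -9.2   (total [ 365.2 -184.9 -110. ])
TURN 10 x rx -0.00 ry 0.00 rz -6.76
SHIFT 10 x tx 34.5 ty 8.2 tz 0.0   (total [345.   82.4   0. ])
```

Call:
servo_tool:
  plan:
    - {"tx": 30.4,"ty": -15.4,"tz": -9.2,"claw": 1}
    - {"tx": 30.4,"ty": -15.4,"tz": -9.2}
    - {"tx": 30.4,"ty": -15.4,"tz": -9.2}
    - {"tx": 30.4,"ty": -15.4,"tz": -9.2}
    - {"tx": 30.4,"ty": -15.4,"tz": -9.2}
    - {"tx": 30.4,"ty": -15.4,"tz": -9.2}
    - {"tx": 30.4,"ty": -15.4,"tz": -9.2}
    - {"tx": 30.4,"ty": -15.4,"tz": -9.2}
    - {"tx": 30.4,"ty": -15.4,"tz": -9.2}
    - {"tx": 30.4,"ty": -15.4,"tz": -9.2}
    - {"tx": 30.4,"ty": -15.4,"tz": -9.2}
    - {"tx": 30.4,"ty": -15.4,"tz": -9.2}
    - {"tx": 0}
    - {"tx": 0}

```text
$.plan[0]: bad value
```

```bash
cat > look.py <<'E'
from h import *
import sys
# look.py pic label:x,y,yaw[,z] ...
print(manip.state()['eef_pos'].round(4),manip.state()['orientation'].round(4),manip.state()['clock'])
C=cam('wrist'); save('wrist',sys.argv[1])
for a in sys.argv[2:]:
    l,v=a.split(':'); v=[float(t) for t in v.split(',')]; z=v[3] if len(v)>3 else 0
    m=M[l]; h=z+max(q[:,2].max() for q in m)*.6; best=None
    for d in manip.trace('wrist',l):
        e=np.hypot(*(ray(C,d['xy'],h)[:2]-v[:2])); print('   ',l,round(d['p'],2),np.round(d['xy']),ray(C,d['xy'],h)[:2].round(3),int(d['region'].sum()))
        if best is None or e<best[0]: best=(e,d)
    if best is None: print(l,'none'); continue
    k=best[1]['region'].astype(np.uint8)
    if l=='plate': cv2.fillConvexPoly(k,cv2.convexHull(cv2.findNonZero(k)),1)
    x,f=fit([(C,k.astype(float))],m,v[:3],z,l not in('mug','coaster'))
    print(l,x.round(4).tolist(),'err',round(f,3))
E
python3 look.py c.png deepbox:.387,-.271,.29 box1:.56,-.2825,.12 coaster:.49,-.43,0
```

```text
[ 0.1619 -0.6295  0.25  ] [-3.1416  0.      0.2517] 1.2
deepbox none
box1 none
    coaster 0.7 [170.  23.] [ 0.286 -0.503] 5856
coaster [0.49, -0.43] err 1.0
```

View pics/c.png

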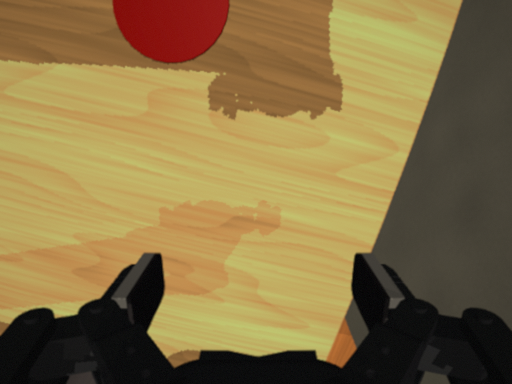

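Call:
servo_tool:
  plan:
    - {"tx": 30.4,"ty": -15.4,"tz": -9.2,"rx": 0,"ry": 0,"rz": 0,"claw": 1}
    - {"tx": 30.4,"ty": -15.4,"tz": -9.2,"rx": 0,"ry": 0,"rz": 0,"claw": 1}
    - {"tx": 30.4,"ty": -15.4,"tz": -9.2,"rx": 0,"ry": 0,"rz": 0,"claw": 1}
    - {"tx": 30.4,"ty": -15.4,"tz": -9.2,"rx": 0,"ry": 0,"rz": 0,"claw": 1}
    - {"tx": 30.4,"ty": -15.4,"tz": -9.2,"rx": 0,"ry": 0,"rz": 0,"claw": 1}
    - {"tx": 30.4,"ty": -15.4,"tz": -9.2,"rx": 0,"ry": 0,"rz": 0,"claw": 1}
    - {"tx": 30.4,"ty": -15.4,"tz": -9.2,"rx": 0,"ry": 0,"rz": 0,"claw": 1}
    - {"tx": 30.4,"ty": -15.4,"tz": -9.2,"rx": 0,"ry": 0,"rz": 0,"claw": 1}
    - {"tx": 30.4,"ty": -15.4,"tz": -9.2,"rx": 0,"ry": 0,"rz": 0,"claw": 1}
    - {"tx": 30.4,"ty": -15.4,"tz": -9.2,"rx": 0,"ry": 0,"rz": 0,"claw": 1}
    - {"tx": 30.4,"ty": -15.4,"tz": -9.2,"rx": 0,"ry": 0,"rz": 0,"claw": 1}
    - {"tx": 30.4,"ty": -15.4,"tz": -9.2,"rx": 0,"ry": 0,"rz": 0,"claw": 1}
    - {"tx": 0,"ty": 0,"tz": 0,"rx": 0,"ry": 0,"rz": 0,"claw": 1}
    - {"tx": 0,"ty": 0,"tz": 0,"rx": 0,"ry": 0,"rz": 0,"claw": 1}

```text
clock: 2.57
eef_pos: [0.4712, -0.3576, 0.361]
orientation: [3.141, -0.001, 0.257]
ft_force: [-0.5, 0.6, 0.3]
finger_gap: 1.001
gripper_force: 0.0
```

```bash
python3 look.py d.png deepbox:.387,-.271,.29 box1:.56,-.2825,.12 coaster:.49,-.43,0
```

```text
[ 0.4712 -0.3576  0.361 ] [ 3.141e+00 -1.300e-03  2.567e-01] 2.5667
    deepbox 0.85 [184. 190.] [ 0.393 -0.269] 6514
deepbox [0.3871, -0.2696, 0.3] err 0.025
    box1 0.93 [218.  73.] [ 0.561 -0.28 ] 7451
box1 [0.5593, -0.2825, 0.1431] err 0.024
    coaster 0.9 [315. 266.] [ 0.309 -0.5  ] 3790
    coaster 0.68 [306. 145.] [ 0.496 -0.426] 5386
    coaster 0.62 [420. 137.] [ 0.553 -0.588] 5119
coaster [0.4892, -0.4297] err 0.018
```

View pics/d.png

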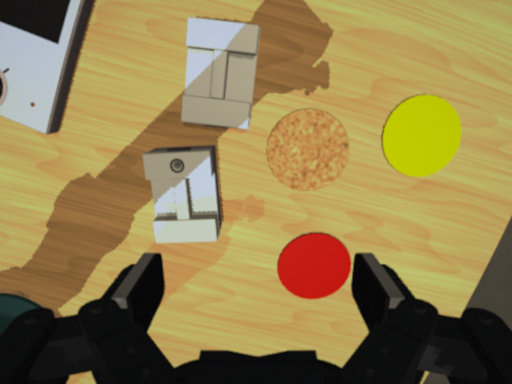

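The picture shows the deep box with its port at (177,165), at the far (+x) end, a plain box at (221,73) and the cork coaster at (308,149).

Call:
servo_tool:
  plan:
    - {"tx": 0,"ty": 0,"tz": 0,"rx": 0,"ry": 0,"rz": -6.8,"claw": 1}
    - {"tx": 0,"ty": 0,"tz": 0,"rx": 0,"ry": 0,"rz": -6.8,"claw": 1}
    - {"tx": 0,"ty": 0,"tz": 0,"rx": 0,"ry": 0,"rz": -6.8,"claw": 1}
    - {"tx": 0,"ty": 0,"tz": 0,"rx": 0,"ry": 0,"rz": -6.8,"claw": 1}
    - {"tx": 0,"ty": 0,"tz": 0,"rx": 0,"ry": 0,"rz": -6.8,"claw": 1}
    - {"tx": 0,"ty": 0,"tz": 0,"rx": 0,"ry": 0,"rz": -6.8,"claw": 1}
    - {"tx": 0,"ty": 0,"tz": 0,"rx": 0,"ry": 0,"rz": -6.8,"claw": 1}
    - {"tx": 0,"ty": 0,"tz": 0,"rx": 0,"ry": 0,"rz": -6.8,"claw": 1}
    - {"tx": 0,"ty": 0,"tz": 0,"rx": 0,"ry": 0,"rz": -6.8,"claw": 1}
    - {"tx": 0,"ty": 0,"tz": 0,"rx": 0,"ry": 0,"rz": -6.8,"claw": 1}
    - {"tx": 34.5,"ty": 8.2,"tz": 0,"rx": 0,"ry": 0,"rz": 0,"claw": 1}
    - {"tx": 34.5,"ty": 8.2,"tz": 0,"rx": 0,"ry": 0,"rz": 0,"claw": 1}
    - {"tx": 34.5,"ty": 8.2,"tz": 0,"rx": 0,"ry": 0,"rz": 0,"claw": 1}
    - {"tx": 34.5,"ty": 8.2,"tz": 0,"rx": 0,"ry": 0,"rz": 0,"claw": 1}
    - {"tx": 34.5,"ty": 8.2,"tz": 0,"rx": 0,"ry": 0,"rz": 0,"claw": 1}
    - {"tx": 34.5,"ty": 8.2,"tz": 0,"rx": 0,"ry": 0,"rz": 0,"claw": 1}
    - {"tx": 34.5,"ty": 8.2,"tz": 0,"rx": 0,"ry": 0,"rz": 0,"claw": 1}
    - {"tx": 34.5,"ty": 8.2,"tz": 0,"rx": 0,"ry": 0,"rz": 0,"claw": 1}
    - {"tx": 0,"ty": 0,"tz": 0,"rx": 0,"ry": 0,"rz": 0,"claw": 1}
    - {"tx": 0,"ty": 0,"tz": 0,"rx": 0,"ry": 0,"rz": 0,"claw": 1}

```text
clock: 4.43
eef_pos: [0.5707, -0.0934, 0.3601]
orientation: [-3.141, -0.0, 1.441]
ft_force: [-0.7, -0.3, -0.6]
finger_gap: 1.001
gripper_force: 0.0
```

```bash
python3 look.py e.png plate:.579,.02,-.14 mug:.633,.0426,0,.036
```

```text
[ 0.5707 -0.0934  0.3601] [-3.1411e+00 -4.0000e-04  1.4414e+00] 4.4333
    plate 0.62 [243.  79.] [0.563 0.008] 27835
plate [0.5816, 0.0234, -0.1439] err 0.006
    mug 0.6 [296.  32.] [0.633 0.047] 3579
mug [0.633, 0.0423] err 0.059
```

View pics/e.png

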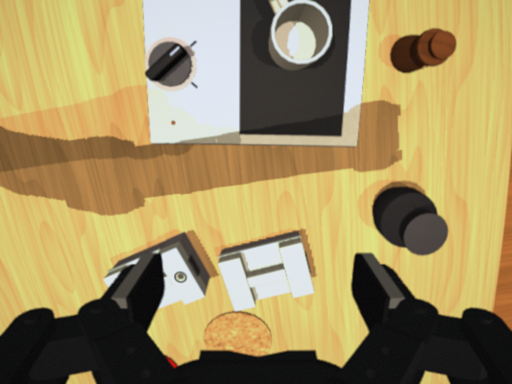

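The plate's knob is at (170,62), the mug at (300,35) with its handle up-left at (277,5) (about 120° azimuth); jug, mill and both boxes are clear of it.

```bash
python3 - <<'E'
from h import *
p,o=rel(.633,.042,.18,2.09); rel(.633,.042,.086,2.09,p,o)
p,o=rel(.633,.042,.25,2.09,p,o); rel(.489,-.430,.25,.6,p,o)
E
```

```text
TURN 6 x rx -0.01 ry 0.01 rz -6.25
SHIFT 7 x tx 12.8 ty 17.7 tz 25.7   (total [ 89.5 123.6 180. ])
no turn
SHIFT 3 x tx -0.0 ty -0.0 tz 31.3   (total [-0. -0. 94.])
no turn
SHIFT 2 x tx 0.0 ty 0.0 tz -35.0   (total [  0.   0. -70.])
TURN 13 x rx 0.00 ry -0.00 rz 6.57
SHIFT 14 x tx -27.5 ty 22.0 tz 0.0   (total [-385.4  308.2    0. ])
```

Call:
servo_tool:
  plan:
    - {"tx": 0,"ty": 0,"tz": 0,"rx": 0,"ry": 0,"rz": -6.2,"claw": 1}
    - {"tx": 0,"ty": 0,"tz": 0,"rx": 0,"ry": 0,"rz": -6.2,"claw": 1}
    - {"tx": 0,"ty": 0,"tz": 0,"rx": 0,"ry": 0,"rz": -6.2,"claw": 1}
    - {"tx": 0,"ty": 0,"tz": 0,"rx": 0,"ry": 0,"rz": -6.2,"claw": 1}
    - {"tx": 0,"ty": 0,"tz": 0,"rx": 0,"ry": 0,"rz": -6.2,"claw": 1}
    - {"tx": 0,"ty": 0,"tz": 0,"rx": 0,"ry": 0,"rz": -6.2,"claw": 1}
    - {"tx": 12.8,"ty": 17.7,"tz": 25.7,"rx": 0,"ry": 0,"rz": 0,"claw": 1}
    - {"tx": 12.8,"ty": 17.7,"tz": 25.7,"rx": 0,"ry": 0,"rz": 0,"claw": 1}
    - {"tx": 12.8,"ty": 17.7,"tz": 25.7,"rx": 0,"ry": 0,"rz": 0,"claw": 1}
    - {"tx": 12.8,"ty": 17.7,"tz": 25.7,"rx": 0,"ry": 0,"rz": 0,"claw": 1}
    - {"tx": 12.8,"ty": 17.7,"tz": 25.7,"rx": 0,"ry": 0,"rz": 0,"claw": 1}
    - {"tx": 12.8,"ty": 17.7,"tz": 25.7,"rx": 0,"ry": 0,"rz": 0,"claw": 1}
    - {"tx": 12.8,"ty": 17.7,"tz": 25.7,"rx": 0,"ry": 0,"rz": 0,"claw": 1}
    - {"tx": 0,"ty": 0,"tz": 0,"rx": 0,"ry": 0,"rz": 0,"claw": 1}
    - {"tx": 0,"ty": 0,"tz": 0,"rx": 0,"ry": 0,"rz": 0,"claw": 1}

```text
clock: 5.83
eef_pos: [0.6332, 0.0435, 0.1785]
orientation: [-3.138, -0.002, 2.088]
ft_force: [0.1, -0.7, 0.3]
finger_gap: 1.002
gripper_force: 0.0
```

```bash
python3 look.py f.png ; python3 -c "
from h import *
rel(.633,.042,.086,2.09)"
```

```text
[0.6332 0.0435 0.1785] [-3.1380e+00 -1.6000e-03  2.0875e+00] 5.8333
TURN 1 x rx -0.08 ry 0.02 rz -0.24
SHIFT 3 x tx 0.0 ty -0.4 tz 31.4   (total [ 0.1 -1.2 94.1])
```

View pics/f.png

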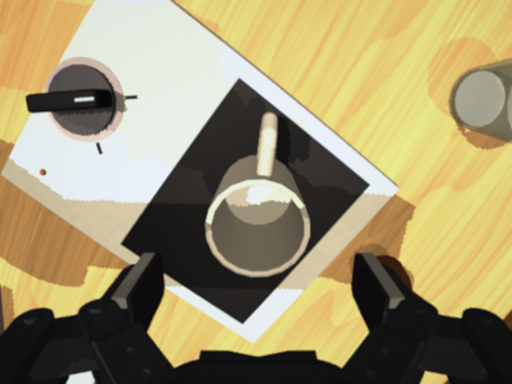

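The mug sits between the fingers at (258,230), its handle pointing straight up the picture at (268,140), clear of the pads.

Call:
servo_tool:
  newtons: 25
  plan:
    - {"tx": 0,"ty": 0,"tz": 31,"rx": 0,"ry": 0,"rz": 0,"claw": 1}
    - {"tx": 0,"ty": 0,"tz": 31,"rx": 0,"ry": 0,"rz": 0,"claw": 1}
    - {"tx": 0,"ty": 0,"tz": 31,"rx": 0,"ry": 0,"rz": 0,"claw": 1}
    - {"tx": 0,"ty": 0,"tz": 0,"rx": 0,"ry": 0,"rz": 0,"claw": 1}
    - {"tx": 0,"ty": 0,"tz": 0,"rx": 0,"ry": 0,"rz": 0,"claw": 0.5}
    - {"tx": 0,"ty": 0,"tz": 0,"rx": 0,"ry": 0,"rz": 0,"claw": 0.5}
    - {"tx": 0,"ty": 0,"tz": 0,"rx": 0,"ry": 0,"rz": 0,"claw": 0.5}
    - {"tx": 0,"ty": 0,"tz": 0,"rx": 0,"ry": 0,"rz": 0,"claw": 0.5}
    - {"tx": 0,"ty": 0,"tz": 0,"rx": 0,"ry": 0,"rz": 0,"claw": 0.5}
    - {"tx": 0,"ty": 0,"tz": 0,"rx": 0,"ry": 0,"rz": 0,"claw": 0.5}
    - {"tx": 0,"ty": 0,"tz": -20,"rx": 0,"ry": 0,"rz": 0,"claw": 0.5}
    - {"tx": 0,"ty": 0,"tz": -35,"rx": 0,"ry": 0,"rz": 0,"claw": 0.5}
    - {"tx": 0,"ty": 0,"tz": -35,"rx": 0,"ry": 0,"rz": 0,"claw": 0.5}
    - {"tx": 0,"ty": 0,"tz": -35,"rx": 0,"ry": 0,"rz": 0,"claw": 0.5}
    - {"tx": 0,"ty": 0,"tz": -35,"rx": 0,"ry": 0,"rz": 0,"claw": 0.5}

```text
clock: 7.13
eef_pos: [0.6336, 0.0447, 0.2497]
orientation: [3.141, 0.0, 2.088]
ft_force: [1.4, 0.8, -3.1]
finger_gap: 0.744
gripper_force: 29.3
```

```bash
python3 -c "
from h import *
s=manip.state();print(s['eef_pos'],s['finger_gap'],s['gripper_force'])
rel(.489,-.430,.20,.6)"
```

```text
[0.63360857 0.04468541 0.24967246] 0.7435030388170393 29.272975623607635
TURN 13 x rx 0.00 ry -0.00 rz 6.56
SHIFT 14 x tx -27.7 ty 22.2 tz 3.5   (total [-387.4  310.1   49.7])
```

Call:
servo_tool:
  plan:
    - {"tx": -24.3,"ty": -25.8,"tz": 3.5,"rx": 0,"ry": 0,"rz": 0,"claw": 0.5}
    - {"tx": -24.3,"ty": -25.8,"tz": 3.5,"rx": 0,"ry": 0,"rz": 0,"claw": 0.5}
    - {"tx": -24.3,"ty": -25.8,"tz": 3.5,"rx": 0,"ry": 0,"rz": 0,"claw": 0.5}
    - {"tx": -24.3,"ty": -25.8,"tz": 3.5,"rx": 0,"ry": 0,"rz": 0,"claw": 0.5}
    - {"tx": -24.3,"ty": -25.8,"tz": 3.5,"rx": 0,"ry": 0,"rz": 0,"claw": 0.5}
    - {"tx": -24.3,"ty": -25.8,"tz": 3.5,"rx": 0,"ry": 0,"rz": 0,"claw": 0.5}
    - {"tx": -24.3,"ty": -25.8,"tz": 3.5,"rx": 0,"ry": 0,"rz": 0,"claw": 0.5}
    - {"tx": -24.3,"ty": -25.8,"tz": 3.5,"rx": 0,"ry": 0,"rz": 0,"claw": 0.5}
    - {"tx": -24.3,"ty": -25.8,"tz": 3.5,"rx": 0,"ry": 0,"rz": 0,"claw": 0.5}
    - {"tx": -24.3,"ty": -25.8,"tz": 3.5,"rx": 0,"ry": 0,"rz": 0,"claw": 0.5}
    - {"tx": -24.3,"ty": -25.8,"tz": 3.5,"rx": 0,"ry": 0,"rz": 0,"claw": 0.5}
    - {"tx": -24.3,"ty": -25.8,"tz": 3.5,"rx": 0,"ry": 0,"rz": 0,"claw": 0.5}
    - {"tx": -24.3,"ty": -25.8,"tz": 3.5,"rx": 0,"ry": 0,"rz": 0,"claw": 0.5}
    - {"tx": -24.3,"ty": -25.8,"tz": 3.5,"rx": 0,"ry": 0,"rz": 0,"claw": 0.5}
    - {"tx": 0,"ty": 0,"tz": 0,"rx": 0,"ry": 0,"rz": 0,"claw": 0.5}
    - {"tx": 0,"ty": 0,"tz": 0,"rx": 0,"ry": 0,"rz": 0,"claw": 0.5}

```text
clock: 8.47
eef_pos: [0.4861, -0.4327, 0.1982]
orientation: [-3.141, -0.0, 2.082]
ft_force: [0.8, 2.0, -2.5]
finger_gap: 0.741
gripper_force: 29.3
```

```bash
python3 look.py g.png coaster:.489,-.430,0;  python3 -c "
from h import *
s=manip.state();print(s['eef_pos'],s['finger_gap'],s['gripper_force'])
rel(.489,-.430,.055,2.09)"
```

```text
[ 0.4861 -0.4327  0.1982] [-3.1407 -0.      2.0823] 8.4667
    coaster 0.95 [ 77. 141.] [ 0.31  -0.492] 11180
    coaster 0.55 [250. 158.] [ 0.471 -0.422] 5959
coaster [0.4889, -0.4295] err 0.495
[ 0.48868511 -0.42881862  0.19879904] 0.7414762591915984 29.29861449636519
no turn
SHIFT 4 x tx -0.3 ty -0.1 tz 35.9   (total [ -1.2  -0.3 143.8])
```

Call:
servo_tool:
  plan:
    - {"tx": -0.3,"ty": 0,"tz": 35,"rx": 0,"ry": 0,"rz": 0,"claw": 0.5}
    - {"tx": -0.3,"ty": 0,"tz": 35,"rx": 0,"ry": 0,"rz": 0,"claw": 0.5}
    - {"tx": -0.3,"ty": 0,"tz": 35,"rx": 0,"ry": 0,"rz": 0,"claw": 0.5}
    - {"tx": -0.3,"ty": 0,"tz": 25,"rx": 0,"ry": 0,"rz": 0,"claw": 0.5}
    - {"tx": 0,"ty": 0,"tz": 10,"rx": 0,"ry": 0,"rz": 0,"claw": 0.5}
    - {"tx": 0,"ty": 0,"tz": 3,"rx": 0,"ry": 0,"rz": 0,"claw": 0.5}
    - {"tx": 0,"ty": 0,"tz": 0,"rx": 0,"ry": 0,"rz": 0,"claw": 0.5}
    - {"tx": 0,"ty": 0,"tz": 0,"rx": 0,"ry": 0,"rz": 0,"claw": 0.5}

```text
clock: 9.23
eef_pos: [0.4903, -0.4294, 0.0571]
orientation: [3.141, 0.001, 2.09]
ft_force: [-0.6, 2.3, 4.3]
finger_gap: 0.744
gripper_force: 28.6
```

Call:
servo_tool:
  plan:
    - {"tx": 0,"ty": 0,"tz": 0,"rx": 0,"ry": 0,"rz": 0,"claw": 1}
    - {"tx": 0,"ty": 0,"tz": 0,"rx": 0,"ry": 0,"rz": 0,"claw": 1}
    - {"tx": 0,"ty": 0,"tz": 0,"rx": 0,"ry": 0,"rz": 0,"claw": 1}
    - {"tx": 0,"ty": 0,"tz": 0,"rx": 0,"ry": 0,"rz": 0,"claw": 1}
    - {"tx": 0,"ty": 0,"tz": -20,"rx": 0,"ry": 0,"rz": 0,"claw": 1}
    - {"tx": 0,"ty": 0,"tz": -35,"rx": 0,"ry": 0,"rz": 0,"claw": 1}
    - {"tx": 0,"ty": 0,"tz": -35,"rx": 0,"ry": 0,"rz": 0,"claw": 1}
    - {"tx": 0,"ty": 0,"tz": -35,"rx": 0,"ry": 0,"rz": 0,"claw": 1}
    - {"tx": 0,"ty": 0,"tz": -35,"rx": 0,"ry": 0,"rz": 0,"claw": 1}
    - {"tx": 0,"ty": 0,"tz": 0,"rx": 0,"ry": 0,"rz": 0,"claw": 1}

```text
clock: 10.07
eef_pos: [0.4924, -0.433, 0.2238]
orientation: [3.137, 0.012, 2.088]
ft_force: [0.6, -1.0, -0.0]
finger_gap: 1.001
gripper_force: 0.0
```

```bash
python3 look.py g2.png mug:.489,-.430,0,.005;  python3 -c "
from h import *
p,o=rel(.5593,-.2825,.17,.143); rel(.5593,-.2825,.041,.143,p,o)"
```

```text
[ 0.4924 -0.433   0.2238] [3.137  0.0124 2.0877] 10.0667
    mug 0.64 [258. 176.] [ 0.491 -0.43 ] 5516
mug [0.4896, -0.4287] err 0.094
TURN 16 x rx 0.02 ry 0.01 rz 6.96
SHIFT 5 x tx 18.1 ty -27.5 tz 9.5   (total [  90.3 -137.6   47.5])
no turn
SHIFT 4 x tx 0.0 ty -0.0 tz 32.2   (total [  0.  -0. 129.])
```

Call:
servo_tool:
  plan:
    - {"tx": 0,"ty": 0,"tz": 0,"rx": 0,"ry": 0,"rz": 7,"claw": 0.7}
    - {"tx": 0,"ty": 0,"tz": 0,"rx": 0,"ry": 0,"rz": 7,"claw": 0.7}
    - {"tx": 0,"ty": 0,"tz": 0,"rx": 0,"ry": 0,"rz": 7,"claw": 0.7}
    - {"tx": 0,"ty": 0,"tz": 0,"rx": 0,"ry": 0,"rz": 7,"claw": 0.7}
    - {"tx": 0,"ty": 0,"tz": 0,"rx": 0,"ry": 0,"rz": 7,"claw": 0.7}
    - {"tx": 0,"ty": 0,"tz": 0,"rx": 0,"ry": 0,"rz": 7,"claw": 0.7}
    - {"tx": 0,"ty": 0,"tz": 0,"rx": 0,"ry": 0,"rz": 7,"claw": 0.7}
    - {"tx": 0,"ty": 0,"tz": 0,"rx": 0,"ry": 0,"rz": 7,"claw": 0.7}
    - {"tx": 0,"ty": 0,"tz": 0,"rx": 0,"ry": 0,"rz": 7,"claw": 0.7}
    - {"tx": 0,"ty": 0,"tz": 0,"rx": 0,"ry": 0,"rz": 7,"claw": 0.7}
    - {"tx": 0,"ty": 0,"tz": 0,"rx": 0,"ry": 0,"rz": 7,"claw": 0.7}
    - {"tx": 0,"ty": 0,"tz": 0,"rx": 0,"ry": 0,"rz": 7,"claw": 0.7}
    - {"tx": 0,"ty": 0,"tz": 0,"rx": 0,"ry": 0,"rz": 7,"claw": 0.7}
    - {"tx": 0,"ty": 0,"tz": 0,"rx": 0,"ry": 0,"rz": 7,"claw": 0.7}
    - {"tx": 0,"ty": 0,"tz": 0,"rx": 0,"ry": 0,"rz": 7,"claw": 0.7}
    - {"tx": 0,"ty": 0,"tz": 0,"rx": 0,"ry": 0,"rz": 6.4,"claw": 0.7}

```text
clock: 11.5
eef_pos: [0.4878, -0.4304, 0.2132]
orientation: [-3.139, 0.003, 0.137]
ft_force: [0.4, 0.1, 0.4]
finger_gap: 0.699
gripper_force: 0.0
```

Call:
servo_tool:
  plan:
    - {"tx": 18.1,"ty": -27.5,"tz": 6,"rx": 0,"ry": 0,"rz": 0,"claw": 0.7}
    - {"tx": 18.1,"ty": -27.5,"tz": 6,"rx": 0,"ry": 0,"rz": 0,"claw": 0.7}
    - {"tx": 18.1,"ty": -27.5,"tz": 6,"rx": 0,"ry": 0,"rz": 0,"claw": 0.7}
    - {"tx": 18.1,"ty": -27.5,"tz": 6,"rx": 0,"ry": 0,"rz": 0,"claw": 0.7}
    - {"tx": 18.1,"ty": -27.5,"tz": 6,"rx": 0,"ry": 0,"rz": 0,"claw": 0.7}
    - {"tx": 0,"ty": 0,"tz": 0,"rx": 0,"ry": 0,"rz": 0,"claw": 0.7}
    - {"tx": 0,"ty": 0,"tz": 0,"rx": 0,"ry": 0,"rz": 0,"claw": 0.7}

```text
clock: 12.08
eef_pos: [0.5588, -0.2786, 0.1832]
orientation: [-3.139, 0.003, 0.149]
ft_force: [0.1, -1.3, 1.1]
finger_gap: 0.698
gripper_force: 0.0
```

```bash
python3 look.py h1.png box1:.5593,-.2825,.143;  python3 -c "
from h import *
p,o=rel(.5593,-.2825,.049,.143)"
```

```text
[ 0.5588 -0.2786  0.1832] [-3.1388e+00  3.0000e-03  1.4850e-01] 12.0833
    box1 0.81 [259. 180.] [ 0.562 -0.279] 16285
box1 [0.5597, -0.2822, 0.1382] err 0.024
no turn
SHIFT 4 x tx 0.4 ty 0.0 tz 33.8   (total [  1.7   0.2 135.1])
```

View pics/h1.png

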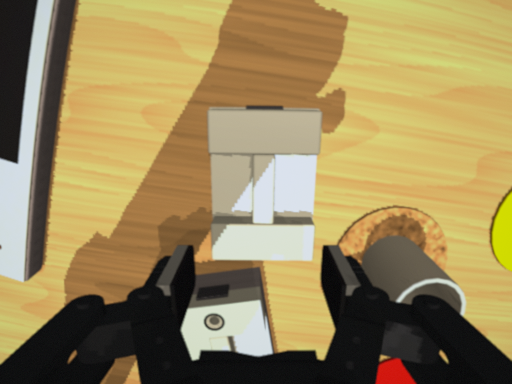

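The box lies straight ahead at (263,185), its bar at (262,185) between the fingers; the mug stands on the cork at (410,265).

Call:
servo_tool:
  newtons: 45
  plan:
    - {"tx": 0.5,"ty": 0,"tz": 34,"rx": 0,"ry": 0,"rz": 0,"claw": 0.7}
    - {"tx": 0.5,"ty": 0,"tz": 34,"rx": 0,"ry": 0,"rz": 0,"claw": 0.7}
    - {"tx": 0.5,"ty": 0,"tz": 34,"rx": 0,"ry": 0,"rz": 0,"claw": 0.7}
    - {"tx": 0,"ty": 0,"tz": 25,"rx": 0,"ry": 0,"rz": 0,"claw": 0.7}
    - {"tx": 0,"ty": 0,"tz": 8,"rx": 0,"ry": 0,"rz": 0,"claw": 0.7}
    - {"tx": 0,"ty": 0,"tz": 0,"rx": 0,"ry": 0,"rz": 0,"claw": 0}
    - {"tx": 0,"ty": 0,"tz": 0,"rx": 0,"ry": 0,"rz": 0,"claw": 0}
    - {"tx": 0,"ty": 0,"tz": 0,"rx": 0,"ry": 0,"rz": 0,"claw": 0}
    - {"tx": 0,"ty": 0,"tz": 0,"rx": 0,"ry": 0,"rz": 0,"claw": 0}
    - {"tx": 0,"ty": 0,"tz": 0,"rx": 0,"ry": 0,"rz": 0,"claw": 0}
    - {"tx": 0,"ty": 0,"tz": 0,"rx": 0,"ry": 0,"rz": 0,"claw": 0}
    - {"tx": 0,"ty": 0,"tz": 0,"rx": 0,"ry": 0,"rz": 0,"claw": 0}
    - {"tx": 0,"ty": 0,"tz": 0,"rx": 0,"ry": 0,"rz": 0,"claw": 0}

```text
clock: 13.27
eef_pos: [0.5614, -0.2827, 0.0527]
orientation: [3.139, -0.003, 0.143]
ft_force: [-0.6, -1.4, 6.8]
finger_gap: 0.195
gripper_force: 47.2
```

```bash
python3 -c "
from h import *
s=manip.state();print(s['eef_pos'],s['finger_gap'],s['gripper_force'])
p,o=rel(.5593,-.2825,.22,.143);rel(.631,.0162,.22,1.427,p,o)"
```

```text
[ 0.56143336 -0.28272291  0.05272959] 0.1951306389424969 47.19332277774811
TURN 1 x rx 0.15 ry -0.17 rz 0.02
SHIFT 5 x tx -0.4 ty -0.1 tz -33.5   (total [  -2.1   -0.5 -167.3])
TURN 11 x rx -0.00 ry 0.00 rz -6.69
SHIFT 9 x tx 34.0 ty 3.1 tz 0.0   (total [305.9  28.2   0. ])
```

Call:
servo_tool:
  plan:
    - {"tx": 0,"ty": 0,"tz": -18,"rx": 0,"ry": 0,"rz": 0,"claw": 0}
    - {"tx": 0,"ty": 0,"tz": -35,"rx": 0,"ry": 0,"rz": 0,"claw": 0}
    - {"tx": 0,"ty": 0,"tz": -38,"rx": 0,"ry": 0,"rz": 0,"claw": 0}
    - {"tx": 0,"ty": 0,"tz": -38,"rx": 0,"ry": 0,"rz": 0,"claw": 0}
    - {"tx": 0,"ty": 0,"tz": -38,"rx": 0,"ry": 0,"rz": 0,"claw": 0}
    - {"tx": 0,"ty": 0,"tz": 0,"rx": 0,"ry": 0,"rz": -6.7,"claw": 0}
    - {"tx": 0,"ty": 0,"tz": 0,"rx": 0,"ry": 0,"rz": -6.7,"claw": 0}
    - {"tx": 0,"ty": 0,"tz": 0,"rx": 0,"ry": 0,"rz": -6.7,"claw": 0}
    - {"tx": 0,"ty": 0,"tz": 0,"rx": 0,"ry": 0,"rz": -6.7,"claw": 0}
    - {"tx": 0,"ty": 0,"tz": 0,"rx": 0,"ry": 0,"rz": -6.7,"claw": 0}
    - {"tx": 0,"ty": 0,"tz": 0,"rx": 0,"ry": 0,"rz": -6.7,"claw": 0}
    - {"tx": 0,"ty": 0,"tz": 0,"rx": 0,"ry": 0,"rz": -6.7,"claw": 0}
    - {"tx": 0,"ty": 0,"tz": 0,"rx": 0,"ry": 0,"rz": -6.7,"claw": 0}
    - {"tx": 0,"ty": 0,"tz": 0,"rx": 0,"ry": 0,"rz": -6.7,"claw": 0}
    - {"tx": 0,"ty": 0,"tz": 0,"rx": 0,"ry": 0,"rz": -6.7,"claw": 0}
    - {"tx": 0,"ty": 0,"tz": 0,"rx": 0,"ry": 0,"rz": -6.7,"claw": 0}

```text
clock: 14.6
eef_pos: [0.5597, -0.2815, 0.2176]
orientation: [-3.141, 0.0, 1.436]
ft_force: [0.2, -0.0, -1.9]
finger_gap: 0.197
gripper_force: 46.0
```

Call:
servo_tool:
  plan:
    - {"tx": 33.5,"ty": 3.1,"tz": 0,"rx": 0,"ry": 0,"rz": 0,"claw": 0}
    - {"tx": 33.5,"ty": 3.1,"tz": 0,"rx": 0,"ry": 0,"rz": 0,"claw": 0}
    - {"tx": 33.5,"ty": 3.1,"tz": 0,"rx": 0,"ry": 0,"rz": 0,"claw": 0}
    - {"tx": 33.5,"ty": 3.1,"tz": 0,"rx": 0,"ry": 0,"rz": 0,"claw": 0}
    - {"tx": 33.5,"ty": 3.1,"tz": 0,"rx": 0,"ry": 0,"rz": 0,"claw": 0}
    - {"tx": 33.5,"ty": 3.1,"tz": 0,"rx": 0,"ry": 0,"rz": 0,"claw": 0}
    - {"tx": 33.5,"ty": 3.1,"tz": 0,"rx": 0,"ry": 0,"rz": 0,"claw": 0}
    - {"tx": 33.5,"ty": 3.1,"tz": 0,"rx": 0,"ry": 0,"rz": 0,"claw": 0}
    - {"tx": 33.5,"ty": 3.1,"tz": 0,"rx": 0,"ry": 0,"rz": 0,"claw": 0}
    - {"tx": 0,"ty": 0,"tz": 0,"rx": 0,"ry": 0,"rz": 0,"claw": 0}
    - {"tx": 0,"ty": 0,"tz": 0,"rx": 0,"ry": 0,"rz": 0,"claw": 0}
    - {"tx": 0,"ty": 0,"tz": 0,"rx": 0,"ry": 0,"rz": 0,"claw": 0}

```text
clock: 15.6
eef_pos: [0.6297, 0.0125, 0.2173]
orientation: [-3.141, 0.001, 1.43]
ft_force: [-0.4, -1.0, -2.2]
finger_gap: 0.199
gripper_force: 46.0
```

```bash
python3 look.py i.png box1:.631,.016,1.427,.168;  python3 -c "
from h import *
p,o=rel(.6312,.0175,.0887,1.427)"
```

```text
[0.6297 0.0125 0.2173] [-3.1411e+00  1.2000e-03  1.4302e+00] 15.6
    box1 0.82 [255. 198.] [0.633 0.042] 34180
    box1 0.39 [1. 5.] [0.536 0.144] 53
box1 [0.6293, 0.0116, 1.4333] err 0.351
no turn
SHIFT 4 x tx 1.6 ty 0.1 tz 32.2   (total [  6.6   0.4 128.6])
```

View pics/i.png

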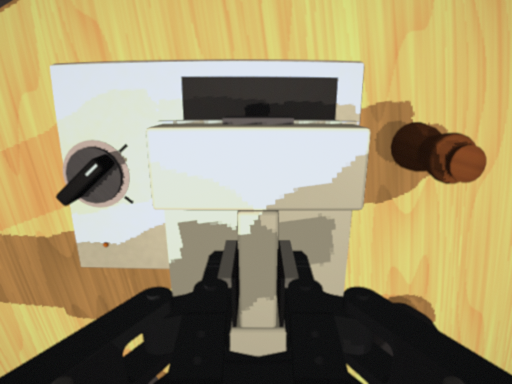

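The box hangs square over the black field (strip visible at (260,98)); fingers hold the bar at (258,290), knob at (95,172) and mill at (440,155) are clear.

Call:
servo_tool:
  plan:
    - {"tx": 1.6,"ty": 0,"tz": 35,"rx": 0,"ry": 0,"rz": 0,"claw": 0}
    - {"tx": 1.6,"ty": 0,"tz": 35,"rx": 0,"ry": 0,"rz": 0,"claw": 0}
    - {"tx": 1.6,"ty": 0.4,"tz": 30,"rx": 0,"ry": 0,"rz": 0,"claw": 0}
    - {"tx": 1.6,"ty": 0,"tz": 18,"rx": 0,"ry": 0,"rz": 0,"claw": 0}
    - {"tx": 0,"ty": 0,"tz": 6,"rx": 0,"ry": 0,"rz": 0,"claw": 0}
    - {"tx": 0,"ty": 0,"tz": 4,"rx": 0,"ry": 0,"rz": 0,"claw": 0}
    - {"tx": 0,"ty": 0,"tz": 2,"rx": 0,"ry": 0,"rz": 0,"claw": 0}
    - {"tx": 0,"ty": 0,"tz": 0,"rx": 0,"ry": 0,"rz": 0,"claw": 0}
    - {"tx": 0,"ty": 0,"tz": 0,"rx": 0,"ry": 0,"rz": 0,"claw": 0}

```text
clock: 16.45
eef_pos: [0.6327, 0.0185, 0.0892]
orientation: [3.138, -0.0, 1.429]
ft_force: [-0.3, 0.6, -2.8]
finger_gap: 0.197
gripper_force: 46.0
```

Call:
servo_tool:
  plan:
    - {"tx": 0,"ty": 0,"tz": 1.5,"rx": 0,"ry": 0,"rz": 0,"claw": 0}
    - {"tx": 0,"ty": 0,"tz": 0,"rx": 0,"ry": 0,"rz": 0,"claw": 0}
    - {"tx": 0,"ty": 0,"tz": 0,"rx": 0,"ry": 0,"rz": 0,"claw": 0.6}
    - {"tx": 0,"ty": 0,"tz": 0,"rx": 0,"ry": 0,"rz": 0,"claw": 0.6}
    - {"tx": 0,"ty": 0,"tz": 0,"rx": 0,"ry": 0,"rz": 0,"claw": 0.6}
    - {"tx": 0,"ty": 0,"tz": -20,"rx": 0,"ry": 0,"rz": 0,"claw": 0.6}
    - {"tx": 0,"ty": 0,"tz": -38,"rx": 0,"ry": 0,"rz": 0,"claw": 0.6}
    - {"tx": 0,"ty": 0,"tz": -38,"rx": 0,"ry": 0,"rz": 0,"claw": 0.6}
    - {"tx": 0,"ty": 0,"tz": -38,"rx": 0,"ry": 0,"rz": 0,"claw": 0.6}
    - {"tx": 20,"ty": -22,"tz": -20,"rx": 0,"ry": 0,"rz": 0,"claw": 0.6}
    - {"tx": 20,"ty": -22,"tz": -20,"rx": 0,"ry": 0,"rz": 0,"claw": 0.6}
    - {"tx": 20,"ty": -22,"tz": -20,"rx": 0,"ry": 0,"rz": 0,"claw": 0.6}
    - {"tx": 20,"ty": -22,"tz": -20,"rx": 0,"ry": 0,"rz": 0,"claw": 0.6}
    - {"tx": 20,"ty": -22,"tz": -20,"rx": 0,"ry": 0,"rz": 0,"claw": 0.6}
    - {"tx": 20,"ty": -22,"tz": -20,"rx": 0,"ry": 0,"rz": 0,"claw": 0.6}
    - {"tx": 20,"ty": -22,"tz": -20,"rx": 0,"ry": 0,"rz": 0,"claw": 0.6}
    - {"tx": 20,"ty": -22,"tz": 0,"rx": 0,"ry": 0,"rz": 0,"claw": 0.6}
    - {"tx": 0,"ty": 0,"tz": 0,"rx": 0,"ry": 0,"rz": 0,"claw": 0.6}
    - {"tx": 0,"ty": 0,"tz": 0,"rx": 0,"ry": 0,"rz": 0,"claw": 0.6}

```text
clock: 18.03
eef_pos: [0.4787, 0.204, 0.3607]
orientation: [3.14, -0.0, 1.434]
ft_force: [-0.1, -0.1, 0.1]
finger_gap: 0.599
gripper_force: 0.0
```

```bash
python3 look.py j.png box1:.387,.262,.22 box1:.569,.288,.08 dock:.479,.4185,.14 plate:.5816,.0234,-.144 ; python3 - <<'E'
from h import *
M['mug']
p,o=rel(.569,.288,.18,.085)
manip.capture('scene');C=cam('scene')
for d in manip.trace('scene','box1'):
    q=ray(C,d['xy'],.065)[:2]
    if np.hypot(*(q-[.63,.016]))<.06:
        print(fit([(C,d['region'].astype(float))],M['box1'],[.631,.016,1.427],.036))
E
```

```text
[0.4787 0.204  0.3607] [ 3.1399e+00 -3.0000e-04  1.4339e+00] 18.0333
    box1 0.91 [111.  26.] [0.31  0.397] 3629
    box1 0.73 [316.  77.] [0.57  0.294] 7228
    box1 0.64 [182. 123.] [0.381 0.259] 6849
    box1 0.62 [382. 251.] [0.651 0.025] 4423
box1 [0.3867, 0.2624, 0.233] err 0.022
    box1 0.91 [111.  26.] [0.31  0.397] 3629
    box1 0.73 [316.  77.] [0.57  0.294] 7228
    box1 0.64 [182. 123.] [0.381 0.259] 6849
    box1 0.62 [382. 251.] [0.651 0.025] 4423
box1 [0.5686, 0.2893, 0.08] err 0.033
    dock 0.69 [234.  10.] [0.475 0.388] 1250
dock [0.481, 0.4172, 0.1459] err 0.031
    plate 0.88 [300. 232.] [0.528 0.072] 14275
plate [0.581, 0.0207, -0.1394] err 0.066
TURN 11 x rx -0.00 ry 0.01 rz 6.99
SHIFT 7 x tx 13.7 ty -11.3 tz 25.6   (total [ 95.7 -79.  179.4])
(array([0.6355898 , 0.01495661, 1.44127883]), np.float64(0.05537753194382211))
```

View pics/j.png

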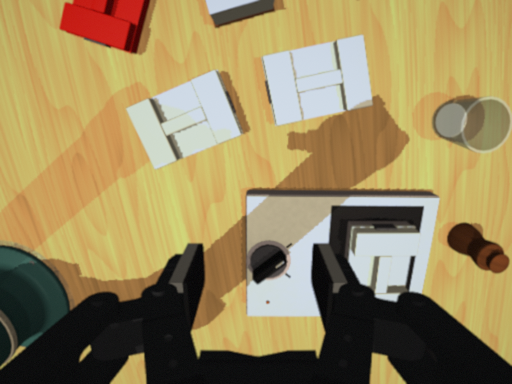

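The two remaining plain boxes are at (188,122) and (318,80), the dock's edge at (240,10), and the placed box sits on the field at (382,255).

Call:
servo_tool:
  plan:
    - {"tx": 0,"ty": 0,"tz": 0,"rx": 0,"ry": 0,"rz": 7,"claw": 0.6}
    - {"tx": 0,"ty": 0,"tz": 0,"rx": 0,"ry": 0,"rz": 7,"claw": 0.6}
    - {"tx": 0,"ty": 0,"tz": 0,"rx": 0,"ry": 0,"rz": 7,"claw": 0.6}
    - {"tx": 0,"ty": 0,"tz": 0,"rx": 0,"ry": 0,"rz": 7,"claw": 0.6}
    - {"tx": 0,"ty": 0,"tz": 0,"rx": 0,"ry": 0,"rz": 7,"claw": 0.6}
    - {"tx": 0,"ty": 0,"tz": 0,"rx": 0,"ry": 0,"rz": 7,"claw": 0.6}
    - {"tx": 0,"ty": 0,"tz": 0,"rx": 0,"ry": 0,"rz": 7,"claw": 0.6}
    - {"tx": 0,"ty": 0,"tz": 0,"rx": 0,"ry": 0,"rz": 7,"claw": 0.6}
    - {"tx": 0,"ty": 0,"tz": 0,"rx": 0,"ry": 0,"rz": 7,"claw": 0.6}
    - {"tx": 0,"ty": 0,"tz": 0,"rx": 0,"ry": 0,"rz": 7,"claw": 0.6}
    - {"tx": 0,"ty": 0,"tz": 0,"rx": 0,"ry": 0,"rz": 7.1,"claw": 0.6}
    - {"tx": 13.7,"ty": -11.3,"tz": 25.6,"rx": 0,"ry": 0,"rz": 0,"claw": 0.6}
    - {"tx": 13.7,"ty": -11.3,"tz": 25.6,"rx": 0,"ry": 0,"rz": 0,"claw": 0.6}
    - {"tx": 13.7,"ty": -11.3,"tz": 25.6,"rx": 0,"ry": 0,"rz": 0,"claw": 0.6}
    - {"tx": 13.7,"ty": -11.3,"tz": 25.6,"rx": 0,"ry": 0,"rz": 0,"claw": 0.6}
    - {"tx": 13.7,"ty": -11.3,"tz": 25.6,"rx": 0,"ry": 0,"rz": 0,"claw": 0.6}
    - {"tx": 13.7,"ty": -11.3,"tz": 25.6,"rx": 0,"ry": 0,"rz": 0,"claw": 0.6}
    - {"tx": 13.7,"ty": -11.3,"tz": 25.6,"rx": 0,"ry": 0,"rz": 0,"claw": 0.6}
    - {"tx": 0,"ty": 0,"tz": 0,"rx": 0,"ry": 0,"rz": 0,"claw": 0.6}
    - {"tx": 0,"ty": 0,"tz": 0,"rx": 0,"ry": 0,"rz": 0,"claw": 0.6}

```text
clock: 20.05
eef_pos: [0.5679, 0.2888, 0.1782]
orientation: [3.14, 0.005, 0.084]
ft_force: [-0.5, -0.8, 0.2]
finger_gap: 0.599
gripper_force: 0.0
```

```bash
python3 look.py k.png box1:.569,.289,.08;  python3 -c "
from h import *
p,o=rel(.5690,.2890,.053,.09)"
```

```text
[0.5679 0.2888 0.1782] [3.1403 0.0046 0.0841] 20.05
    box1 0.95 [262. 322.] [0.425 0.272] 6101
    box1 0.9 [256. 177.] [0.575 0.29 ] 16767
    box1 0.77 [64. 68.] [0.654 0.455] 15857
    box1 0.7 [132. 377.] [0.335 0.409] 762
    box1 0.66 [504. 162.] [0.609 0.069] 739
box1 [0.57, 0.2891, 0.0794] err 0.023
TURN 1 x rx -0.01 ry -0.03 rz -0.37
SHIFT 4 x tx 0.0 ty -0.0 tz 32.1   (total [ 1.000e-01 -1.000e-01  1.284e+02])
```

Call:
servo_tool:
  plan:
    - {"tx": 0.7,"ty": 0,"tz": 35,"rx": 0,"ry": 0,"rz": 0,"claw": 0.6}
    - {"tx": 0.7,"ty": 0,"tz": 35,"rx": 0,"ry": 0,"rz": 0,"claw": 0.6}
    - {"tx": 0,"ty": 0,"tz": 32,"rx": 0,"ry": 0,"rz": 0,"claw": 0.6}
    - {"tx": 0,"ty": 0,"tz": 18,"rx": 0,"ry": 0,"rz": 0,"claw": 0.6}
    - {"tx": 0,"ty": 0,"tz": 6,"rx": 0,"ry": 0,"rz": 0,"claw": 0.6}
    - {"tx": 0,"ty": 0,"tz": 0,"rx": 0,"ry": 0,"rz": 0,"claw": 0}
    - {"tx": 0,"ty": 0,"tz": 0,"rx": 0,"ry": 0,"rz": 0,"claw": 0}
    - {"tx": 0,"ty": 0,"tz": 0,"rx": 0,"ry": 0,"rz": 0,"claw": 0}
    - {"tx": 0,"ty": 0,"tz": 0,"rx": 0,"ry": 0,"rz": 0,"claw": 0}
    - {"tx": 0,"ty": 0,"tz": 0,"rx": 0,"ry": 0,"rz": 0,"claw": 0}
    - {"tx": 0,"ty": 0,"tz": 0,"rx": 0,"ry": 0,"rz": 0,"claw": 0}

```text
clock: 21.07
eef_pos: [0.5715, 0.2899, 0.0576]
orientation: [-3.14, -0.004, 0.084]
ft_force: [-0.1, -1.2, 7.5]
finger_gap: 0.197
gripper_force: 47.2
```

Call:
servo_tool:
  plan:
    - {"tx": 0,"ty": 0,"tz": -18,"rx": 0,"ry": 0,"rz": 0,"claw": 0}
    - {"tx": 0,"ty": 0,"tz": -35,"rx": 0,"ry": 0,"rz": 0,"claw": 0}
    - {"tx": 0,"ty": 0,"tz": -39,"rx": 0,"ry": 0,"rz": 0,"claw": 0}
    - {"tx": 0,"ty": 0,"tz": -39,"rx": 0,"ry": 0,"rz": 0,"claw": 0}
    - {"tx": 0,"ty": 0,"tz": -39,"rx": 0,"ry": 0,"rz": 0,"claw": 0}
    - {"tx": 0,"ty": 0,"tz": 0,"rx": 0,"ry": 0,"rz": -7,"claw": 0}
    - {"tx": 0,"ty": 0,"tz": 0,"rx": 0,"ry": 0,"rz": -7,"claw": 0}
    - {"tx": 0,"ty": 0,"tz": 0,"rx": 0,"ry": 0,"rz": -7,"claw": 0}
    - {"tx": 0,"ty": 0,"tz": 0,"rx": 0,"ry": 0,"rz": -7,"claw": 0}
    - {"tx": 0,"ty": 0,"tz": 0,"rx": 0,"ry": 0,"rz": -7,"claw": 0}
    - {"tx": 0,"ty": 0,"tz": 0,"rx": 0,"ry": 0,"rz": -7,"claw": 0}
    - {"tx": 0,"ty": 0,"tz": 0,"rx": 0,"ry": 0,"rz": -7,"claw": 0}
    - {"tx": 0,"ty": 0,"tz": 0,"rx": 0,"ry": 0,"rz": -7,"claw": 0}
    - {"tx": 0,"ty": 0,"tz": 0,"rx": 0,"ry": 0,"rz": -7,"claw": 0}
    - {"tx": 0,"ty": 0,"tz": 0,"rx": 0,"ry": 0,"rz": -7,"claw": 0}
    - {"tx": 0,"ty": 0,"tz": 0,"rx": 0,"ry": 0,"rz": -7,"claw": 0}
    - {"tx": 0,"ty": 0,"tz": 0,"rx": 0,"ry": 0,"rz": 0,"claw": 0}

```text
clock: 22.48
eef_pos: [0.5697, 0.2888, 0.2247]
orientation: [-3.141, 0.0, 1.431]
ft_force: [-0.3, 0.4, -4.1]
finger_gap: 0.195
gripper_force: 45.8
```

```bash
python3 -c "
from h import *
p,o=rel(.632,.0155,.22,1.428)"
```

```text
TURN 1 x rx -0.03 ry 0.02 rz 0.16
SHIFT 8 x tx -32.7 ty 12.6 tz 0.6   (total [-261.6  100.5    4.7])
```

Call:
servo_tool:
  plan:
    - {"tx": -32.5,"ty": 12.6,"tz": 0,"rx": 0,"ry": 0,"rz": 0,"claw": 0}
    - {"tx": -32.5,"ty": 12.6,"tz": 0,"rx": 0,"ry": 0,"rz": 0,"claw": 0}
    - {"tx": -32.5,"ty": 12.6,"tz": 0,"rx": 0,"ry": 0,"rz": 0,"claw": 0}
    - {"tx": -32.5,"ty": 12.6,"tz": 0,"rx": 0,"ry": 0,"rz": 0,"claw": 0}
    - {"tx": -32.5,"ty": 12.6,"tz": 0,"rx": 0,"ry": 0,"rz": 0,"claw": 0}
    - {"tx": -32.5,"ty": 12.6,"tz": 0,"rx": 0,"ry": 0,"rz": 0,"claw": 0}
    - {"tx": -32.5,"ty": 12.6,"tz": 0,"rx": 0,"ry": 0,"rz": 0,"claw": 0}
    - {"tx": -32.5,"ty": 12.6,"tz": 0,"rx": 0,"ry": 0,"rz": 0,"claw": 0}
    - {"tx": 0,"ty": 0,"tz": 0,"rx": 0,"ry": 0,"rz": 0,"claw": 0}
    - {"tx": 0,"ty": 0,"tz": 0,"rx": 0,"ry": 0,"rz": 0,"claw": 0}
    - {"tx": 0,"ty": 0,"tz": 0,"rx": 0,"ry": 0,"rz": 0,"claw": 0}
    - {"tx": 0,"ty": 0,"tz": 0,"rx": 0,"ry": 0,"rz": 0,"claw": 0}

```text
clock: 23.48
eef_pos: [0.6323, 0.0193, 0.225]
orientation: [-3.141, -0.001, 1.429]
ft_force: [-0.2, 0.4, -3.8]
finger_gap: 0.19
gripper_force: 45.8
```

```bash
python3 -c "
from h import *
p,o=rel(.632,.0170,.145,1.428)
for i in range(3):
  manip.capture('scene'); s=manip.state();print(s['eef_pos'],s['orientation'][2],s['ft_force'])"
```

```text
no turn
SHIFT 3 x tx -0.8 ty 0.0 tz 26.7   (total [-2.3  0.  80. ])
[0.63237873 0.01947894 0.22502061] 1.4294979812941824 [ 0.13399069  0.0426911  -5.01447309]
[0.63245213 0.0194229  0.22498922] 1.4298519445880657 [ 0.64725358  0.65540482 -4.20696807]
[0.63252039 0.01915975 0.22495247] 1.42971050292322 [-0.84369547  0.84247966 -4.38327475]
```

Call:
servo_tool:
  plan:
    - {"tx": -0.8,"ty": 0,"tz": 30,"rx": 0,"ry": 0,"rz": 0,"claw": 0}
    - {"tx": -0.8,"ty": 0,"tz": 30,"rx": 0,"ry": 0,"rz": 0,"claw": 0}
    - {"tx": -0.7,"ty": 0,"tz": 15,"rx": 0,"ry": 0,"rz": 0,"claw": 0}
    - {"tx": 0,"ty": 0,"tz": 5,"rx": 0,"ry": 0,"rz": 0,"claw": 0}
    - {"tx": 0,"ty": 0,"tz": 2,"rx": 0,"ry": 0,"rz": 0,"claw": 0}
    - {"tx": 0,"ty": 0,"tz": 0,"rx": 0,"ry": 0,"rz": 0,"claw": 0}
    - {"tx": 0,"ty": 0,"tz": 0,"rx": 0,"ry": 0,"rz": 0,"claw": 0}

```text
clock: 24.22
eef_pos: [0.6335, 0.0159, 0.1441]
orientation: [3.139, -0.001, 1.428]
ft_force: [-0.7, 0.2, -4.1]
finger_gap: 0.192
gripper_force: 45.8
```

Call:
servo_tool:
  plan:
    - {"tx": 0,"ty": 0,"tz": 2,"rx": 0,"ry": 0,"rz": 0,"claw": 0}
    - {"tx": 0,"ty": 0,"tz": 1.5,"rx": 0,"ry": 0,"rz": 0,"claw": 0}
    - {"tx": 0,"ty": 0,"tz": 0,"rx": 0,"ry": 0,"rz": 0,"claw": 0}
    - {"tx": 0,"ty": 0,"tz": 0,"rx": 0,"ry": 0,"rz": 0,"claw": 0}
    - {"tx": 0,"ty": 0,"tz": 0,"rx": 0,"ry": 0,"rz": 0,"claw": 0}

```text
clock: 24.63
eef_pos: [0.6336, 0.0157, 0.1416]
orientation: [3.138, -0.0, 1.428]
ft_force: [-2.3, -1.0, 5.7]
finger_gap: 0.192
gripper_force: 47.0
```

Call:
servo_tool:
  plan:
    - {"tx": 0,"ty": 0,"tz": 0,"rx": 0,"ry": 0,"rz": 0,"claw": 0.6}
    - {"tx": 0,"ty": 0,"tz": 0,"rx": 0,"ry": 0,"rz": 0,"claw": 0.6}
    - {"tx": 0,"ty": 0,"tz": 0,"rx": 0,"ry": 0,"rz": 0,"claw": 0.6}
    - {"tx": 0,"ty": 0,"tz": -20,"rx": 0,"ry": 0,"rz": 0,"claw": 0.6}
    - {"tx": 0,"ty": 0,"tz": -38,"rx": 0,"ry": 0,"rz": 0,"claw": 0.6}
    - {"tx": 0,"ty": 0,"tz": -38,"rx": 0,"ry": 0,"rz": 0,"claw": 0.6}
    - {"tx": 0,"ty": 0,"tz": 0,"rx": 0,"ry": 0,"rz": 6.8,"claw": 0.6}
    - {"tx": 0,"ty": 0,"tz": 0,"rx": 0,"ry": 0,"rz": 6.8,"claw": 0.6}
    - {"tx": 0,"ty": 0,"tz": 0,"rx": 0,"ry": 0,"rz": 6.8,"claw": 0.6}
    - {"tx": 0,"ty": 0,"tz": 0,"rx": 0,"ry": 0,"rz": 6.8,"claw": 0.6}
    - {"tx": 0,"ty": 0,"tz": 0,"rx": 0,"ry": 0,"rz": 6.8,"claw": 0.6}
    - {"tx": 0,"ty": 0,"tz": 0,"rx": 0,"ry": 0,"rz": 6.8,"claw": 0.6}
    - {"tx": 0,"ty": 0,"tz": 0,"rx": 0,"ry": 0,"rz": 6.8,"claw": 0.6}
    - {"tx": 0,"ty": 0,"tz": 0,"rx": 0,"ry": 0,"rz": 6.8,"claw": 0.6}
    - {"tx": 0,"ty": 0,"tz": 0,"rx": 0,"ry": 0,"rz": 6.8,"claw": 0.6}
    - {"tx": 0,"ty": 0,"tz": 0,"rx": 0,"ry": 0,"rz": 6.8,"claw": 0.6}
    - {"tx": 0,"ty": 0,"tz": 0,"rx": 0,"ry": 0,"rz": 0,"claw": 0.6}

```text
clock: 26.05
eef_pos: [0.6325, 0.0156, 0.2354]
orientation: [3.141, -0.0, 0.239]
ft_force: [-0.2, -0.2, -0.2]
finger_gap: 0.598
gripper_force: 0.0
```

```bash
python3 -c "
from h import *
p,o=rel(.3867,.2624,.19,.235)"
```

```text
TURN 1 x rx 0.02 ry -0.02 rz 0.21
SHIFT 10 x tx -18.2 ty -29.7 tz 4.5   (total [-181.6 -297.3   45.4])
```

Call:
servo_tool:
  plan:
    - {"tx": -18.2,"ty": -29.8,"tz": 4.5,"rx": 0,"ry": 0,"rz": 0,"claw": 0.6}
    - {"tx": -18.2,"ty": -29.8,"tz": 4.5,"rx": 0,"ry": 0,"rz": 0,"claw": 0.6}
    - {"tx": -18.2,"ty": -29.8,"tz": 4.5,"rx": 0,"ry": 0,"rz": 0,"claw": 0.6}
    - {"tx": -18.2,"ty": -29.8,"tz": 4.5,"rx": 0,"ry": 0,"rz": 0,"claw": 0.6}
    - {"tx": -18.2,"ty": -29.8,"tz": 4.5,"rx": 0,"ry": 0,"rz": 0,"claw": 0.6}
    - {"tx": -18.2,"ty": -29.8,"tz": 4.5,"rx": 0,"ry": 0,"rz": 0,"claw": 0.6}
    - {"tx": -18.2,"ty": -29.8,"tz": 4.5,"rx": 0,"ry": 0,"rz": 0,"claw": 0.6}
    - {"tx": -18.2,"ty": -29.8,"tz": 4.5,"rx": 0,"ry": 0,"rz": 0,"claw": 0.6}
    - {"tx": -18.2,"ty": -29.8,"tz": 4.5,"rx": 0,"ry": 0,"rz": 0,"claw": 0.6}
    - {"tx": -18.2,"ty": -29.8,"tz": 4.5,"rx": 0,"ry": 0,"rz": 0,"claw": 0.6}
    - {"tx": 0,"ty": 0,"tz": 0,"rx": 0,"ry": 0,"rz": 0,"claw": 0.6}
    - {"tx": 0,"ty": 0,"tz": 0,"rx": 0,"ry": 0,"rz": 0,"claw": 0.6}
    - {"tx": 0,"ty": 0,"tz": 0,"rx": 0,"ry": 0,"rz": 0,"claw": 0.6}

```text
clock: 27.13
eef_pos: [0.385, 0.2611, 0.1904]
orientation: [3.141, -0.001, 0.244]
ft_force: [-0.2, 0.3, 0.5]
finger_gap: 0.597
gripper_force: 0.0
```

```bash
python3 look.py l.png box1:.387,.262,.23;  python3 -c "
from h import *
p,o=rel(.3875,.2624,.053,.235)"
```

```text
[0.385  0.2611 0.1904] [ 3.1413e+00 -6.0000e-04  2.4350e-01] 27.1333
    box1 0.93 [ 63. 202.] [0.322 0.437] 13691
    box1 0.8 [254. 181.] [0.386 0.264] 15556
box1 [0.3875, 0.2626, 0.2346] err 0.025
TURN 1 x rx 0.02 ry -0.03 rz 0.30
SHIFT 4 x tx 0.6 ty -0.4 tz 34.3   (total [  2.3  -1.5 137.4])
```

Call:
servo_tool:
  plan:
    - {"tx": 0.7,"ty": -0.4,"tz": 36,"rx": 0,"ry": 0,"rz": 0.3,"claw": 0.6}
    - {"tx": 0.7,"ty": -0.4,"tz": 36,"rx": 0,"ry": 0,"rz": 0,"claw": 0.6}
    - {"tx": 0.7,"ty": -0.4,"tz": 34,"rx": 0,"ry": 0,"rz": 0,"claw": 0.6}
    - {"tx": 0,"ty": 0,"tz": 20,"rx": 0,"ry": 0,"rz": 0,"claw": 0.6}
    - {"tx": 0,"ty": 0,"tz": 9,"rx": 0,"ry": 0,"rz": 0,"claw": 0.6}
    - {"tx": 0,"ty": 0,"tz": 0,"rx": 0,"ry": 0,"rz": 0,"claw": 0}
    - {"tx": 0,"ty": 0,"tz": 0,"rx": 0,"ry": 0,"rz": 0,"claw": 0}
    - {"tx": 0,"ty": 0,"tz": 0,"rx": 0,"ry": 0,"rz": 0,"claw": 0}
    - {"tx": 0,"ty": 0,"tz": 0,"rx": 0,"ry": 0,"rz": 0,"claw": 0}
    - {"tx": 0,"ty": 0,"tz": 0,"rx": 0,"ry": 0,"rz": 0,"claw": 0}
    - {"tx": 0,"ty": 0,"tz": 0,"rx": 0,"ry": 0,"rz": 0,"claw": 0}

```text
clock: 28.15
eef_pos: [0.3873, 0.2634, 0.0566]
orientation: [-3.141, -0.003, 0.236]
ft_force: [-0.6, -0.9, 6.7]
finger_gap: 0.195
gripper_force: 47.2
```

Call:
servo_tool:
  plan:
    - {"tx": 0,"ty": 0,"tz": -18,"rx": 0,"ry": 0,"rz": 0,"claw": 0}
    - {"tx": 0,"ty": 0,"tz": -35,"rx": 0,"ry": 0,"rz": 0,"claw": 0}
    - {"tx": 0,"ty": 0,"tz": -40,"rx": 0,"ry": 0,"rz": 0,"claw": 0}
    - {"tx": 0,"ty": 0,"tz": -40,"rx": 0,"ry": 0,"rz": 0,"claw": 0}
    - {"tx": 0,"ty": 0,"tz": -40,"rx": 0,"ry": 0,"rz": 0,"claw": 0}
    - {"tx": 0,"ty": 0,"tz": -40,"rx": 0,"ry": 0,"rz": 0,"claw": 0}
    - {"tx": 0,"ty": 0,"tz": 0,"rx": 0,"ry": 0,"rz": -6.8,"claw": 0}
    - {"tx": 0,"ty": 0,"tz": 0,"rx": 0,"ry": 0,"rz": -6.8,"claw": 0}
    - {"tx": 0,"ty": 0,"tz": 0,"rx": 0,"ry": 0,"rz": -6.8,"claw": 0}
    - {"tx": 0,"ty": 0,"tz": 0,"rx": 0,"ry": 0,"rz": -6.8,"claw": 0}
    - {"tx": 0,"ty": 0,"tz": 0,"rx": 0,"ry": 0,"rz": -6.8,"claw": 0}
    - {"tx": 0,"ty": 0,"tz": 0,"rx": 0,"ry": 0,"rz": -6.8,"claw": 0}
    - {"tx": 0,"ty": 0,"tz": 0,"rx": 0,"ry": 0,"rz": -6.8,"claw": 0}
    - {"tx": 0,"ty": 0,"tz": 0,"rx": 0,"ry": 0,"rz": -6.8,"claw": 0}
    - {"tx": 0,"ty": 0,"tz": 0,"rx": 0,"ry": 0,"rz": -6.8,"claw": 0}
    - {"tx": 0,"ty": 0,"tz": 0,"rx": 0,"ry": 0,"rz": -6.8,"claw": 0}
    - {"tx": 0,"ty": 0,"tz": 0,"rx": 0,"ry": 0,"rz": 0,"claw": 0}
    - {"tx": 0,"ty": 0,"tz": 0,"rx": 0,"ry": 0,"rz": 0,"claw": 0}

```text
clock: 29.65
eef_pos: [0.386, 0.2625, 0.2681]
orientation: [-3.141, 0.001, 1.419]
ft_force: [0.2, -1.0, -2.9]
finger_gap: 0.192
gripper_force: 45.9
```

```bash
python3 -c "
from h import *
p,o=rel(.632,.0160,.26,1.428)"
```

```text
TURN 1 x rx -0.01 ry 0.03 rz -0.49
SHIFT 10 x tx -20.9 ty 27.9 tz 0.8   (total [-209.   278.6    8.1])
```

Call:
servo_tool:
  plan:
    - {"tx": 0,"ty": 0,"tz": 0,"rx": 0,"ry": 0,"rz": -0.5,"claw": 0}
    - {"tx": -20.9,"ty": 27.9,"tz": 0,"rx": 0,"ry": 0,"rz": 0,"claw": 0}
    - {"tx": -20.9,"ty": 27.9,"tz": 0,"rx": 0,"ry": 0,"rz": 0,"claw": 0}
    - {"tx": -20.9,"ty": 27.9,"tz": 0,"rx": 0,"ry": 0,"rz": 0,"claw": 0}
    - {"tx": -20.9,"ty": 27.9,"tz": 0,"rx": 0,"ry": 0,"rz": 0,"claw": 0}
    - {"tx": -20.9,"ty": 27.9,"tz": 0,"rx": 0,"ry": 0,"rz": 0,"claw": 0}
    - {"tx": -20.9,"ty": 27.9,"tz": 0,"rx": 0,"ry": 0,"rz": 0,"claw": 0}
    - {"tx": -20.9,"ty": 27.9,"tz": 0,"rx": 0,"ry": 0,"rz": 0,"claw": 0}
    - {"tx": -20.9,"ty": 27.9,"tz": 0,"rx": 0,"ry": 0,"rz": 0,"claw": 0}
    - {"tx": -20.9,"ty": 27.9,"tz": 0,"rx": 0,"ry": 0,"rz": 0,"claw": 0}
    - {"tx": -20.9,"ty": 27.9,"tz": 0,"rx": 0,"ry": 0,"rz": 0,"claw": 0}
    - {"tx": 0,"ty": 0,"tz": 0,"rx": 0,"ry": 0,"rz": 0,"claw": 0}
    - {"tx": 0,"ty": 0,"tz": 0,"rx": 0,"ry": 0,"rz": 0,"claw": 0}
    - {"tx": 0,"ty": 0,"tz": 0,"rx": 0,"ry": 0,"rz": 0,"claw": 0}
    - {"tx": 0,"ty": 0,"tz": 0,"rx": 0,"ry": 0,"rz": 0,"claw": 0}

```text
clock: 30.9
eef_pos: [0.6328, 0.0187, 0.2682]
orientation: [-3.141, -0.0, 1.433]
ft_force: [0.1, -0.1, -4.1]
finger_gap: 0.196
gripper_force: 45.9
```

```bash
python3 -c "
from h import *
manip.capture('side')
p,o=rel(.632,.0155,.193,1.428)"
```

```text
TURN 1 x rx -0.02 ry -0.01 rz 0.30
SHIFT 3 x tx -1.1 ty -0.1 tz 25.1   (total [-3.3 -0.4 75.4])
```

Call:
servo_tool:
  plan:
    - {"tx": -1.1,"ty": 0,"tz": 30,"rx": 0,"ry": 0,"rz": 0.3,"claw": 0}
    - {"tx": -1.1,"ty": 0,"tz": 30,"rx": 0,"ry": 0,"rz": 0,"claw": 0}
    - {"tx": -1.1,"ty": 0,"tz": 12,"rx": 0,"ry": 0,"rz": 0,"claw": 0}
    - {"tx": 0,"ty": 0,"tz": 4,"rx": 0,"ry": 0,"rz": 0,"claw": 0}
    - {"tx": 0,"ty": 0,"tz": 2,"rx": 0,"ry": 0,"rz": 0,"claw": 0}
    - {"tx": 0,"ty": 0,"tz": 1.5,"rx": 0,"ry": 0,"rz": 0,"claw": 0}
    - {"tx": 0,"ty": 0,"tz": 0,"rx": 0,"ry": 0,"rz": 0,"claw": 0}
    - {"tx": 0,"ty": 0,"tz": 0,"rx": 0,"ry": 0,"rz": 0,"claw": 0}

```text
clock: 31.62
eef_pos: [0.6339, 0.0142, 0.1902]
orientation: [3.139, -0.0, 1.426]
ft_force: [-0.1, -0.6, -3.4]
finger_gap: 0.192
gripper_force: 45.9
```

Call:
servo_tool:
  plan:
    - {"tx": 0,"ty": 0,"tz": 1.5,"rx": 0,"ry": 0,"rz": 0,"claw": 0}
    - {"tx": 0,"ty": 0,"tz": 1.2,"rx": 0,"ry": 0,"rz": 0,"claw": 0}
    - {"tx": 0,"ty": 0,"tz": 0,"rx": 0,"ry": 0,"rz": 0,"claw": 0}
    - {"tx": 0,"ty": 0,"tz": 0,"rx": 0,"ry": 0,"rz": 0,"claw": 0.6}
    - {"tx": 0,"ty": 0,"tz": 0,"rx": 0,"ry": 0,"rz": 0,"claw": 0.6}
    - {"tx": 0,"ty": 0,"tz": 0,"rx": 0,"ry": 0,"rz": 0,"claw": 0.6}
    - {"tx": 0,"ty": 0,"tz": -20,"rx": 0,"ry": 0,"rz": 0,"claw": 0.6}
    - {"tx": 0,"ty": 0,"tz": -36,"rx": 0,"ry": 0,"rz": 0,"claw": 0.6}
    - {"tx": 0,"ty": 0,"tz": -36,"rx": 0,"ry": 0,"rz": 0,"claw": 0.6}
    - {"tx": 0,"ty": 0,"tz": 0,"rx": 0,"ry": 0,"rz": 6.5,"claw": 0.6}
    - {"tx": 0,"ty": 0,"tz": 0,"rx": 0,"ry": 0,"rz": 6.5,"claw": 0.6}
    - {"tx": 0,"ty": 0,"tz": 0,"rx": 0,"ry": 0,"rz": 6.5,"claw": 0.6}
    - {"tx": 0,"ty": 0,"tz": 0,"rx": 0,"ry": 0,"rz": 6.5,"claw": 0.6}
    - {"tx": 0,"ty": 0,"tz": 0,"rx": 0,"ry": 0,"rz": 6.5,"claw": 0.6}
    - {"tx": 0,"ty": 0,"tz": 0,"rx": 0,"ry": 0,"rz": 6.5,"claw": 0.6}
    - {"tx": 0,"ty": 0,"tz": 0,"rx": 0,"ry": 0,"rz": 6.5,"claw": 0.6}
    - {"tx": 0,"ty": 0,"tz": 0,"rx": 0,"ry": 0,"rz": 6.5,"claw": 0.6}
    - {"tx": 0,"ty": 0,"tz": 0,"rx": 0,"ry": 0,"rz": 6.5,"claw": 0.6}
    - {"tx": 0,"ty": 0,"tz": 0,"rx": 0,"ry": 0,"rz": 6.5,"claw": 0.6}

```text
clock: 33.2
eef_pos: [0.6332, 0.0141, 0.278]
orientation: [-3.142, -0.0, 0.286]
ft_force: [-0.3, -0.1, -0.5]
finger_gap: 0.601
gripper_force: 0.0
```

```bash
python3 -c "
from h import *
p,o=rel(.3871,-.2696,.20,.30)"
```

```text
TURN 1 x rx -0.00 ry -0.00 rz -0.78
SHIFT 11 x tx -29.0 ty 18.0 tz 7.1   (total [-318.9  198.3   78. ])
```

Call:
servo_tool:
  plan:
    - {"tx": 0,"ty": 0,"tz": 0,"rx": 0,"ry": 0,"rz": -0.7,"claw": 0.6}
    - {"tx": -29,"ty": 18,"tz": 0,"rx": 0,"ry": 0,"rz": 0,"claw": 0.6}
    - {"tx": -29,"ty": 18,"tz": 0,"rx": 0,"ry": 0,"rz": 0,"claw": 0.6}
    - {"tx": -29,"ty": 18,"tz": 0,"rx": 0,"ry": 0,"rz": 0,"claw": 0.6}
    - {"tx": -29,"ty": 18,"tz": 0,"rx": 0,"ry": 0,"rz": 0,"claw": 0.6}
    - {"tx": -29,"ty": 18,"tz": 0,"rx": 0,"ry": 0,"rz": 0,"claw": 0.6}
    - {"tx": -29,"ty": 18,"tz": 13,"rx": 0,"ry": 0,"rz": 0,"claw": 0.6}
    - {"tx": -29,"ty": 18,"tz": 13,"rx": 0,"ry": 0,"rz": 0,"claw": 0.6}
    - {"tx": -29,"ty": 18,"tz": 13,"rx": 0,"ry": 0,"rz": 0,"claw": 0.6}
    - {"tx": -29,"ty": 18,"tz": 13,"rx": 0,"ry": 0,"rz": 0,"claw": 0.6}
    - {"tx": -29,"ty": 18,"tz": 13,"rx": 0,"ry": 0,"rz": 0,"claw": 0.6}
    - {"tx": -29,"ty": 18,"tz": 13,"rx": 0,"ry": 0,"rz": 0,"claw": 0.6}
    - {"tx": 0,"ty": 0,"tz": 0,"rx": 0,"ry": 0,"rz": 0,"claw": 0.6}
    - {"tx": 0,"ty": 0,"tz": 0,"rx": 0,"ry": 0,"rz": 0,"claw": 0.6}
    - {"tx": 0,"ty": 0,"tz": 0,"rx": 0,"ry": 0,"rz": 0,"claw": 0.6}

```text
clock: 34.45
eef_pos: [0.3887, -0.2702, 0.2004]
orientation: [3.141, -0.001, 0.306]
ft_force: [0.2, 0.0, -0.4]
finger_gap: 0.598
gripper_force: 0.0
```

```bash
python3 look.py m.png deepbox:.387,-.27,.30;  python3 - <<'E'
from h import *
p,o=rel(.3875,-.2696,.067,.30)
save('scene','s1.png'); save('side','s2.png')
V=[]
st=sum([place(M['box1'],[0,0,0],.036+.048*i) for i in range(3)],[])
for n in('scene','side'):
    manip.capture(n) if 0 else None
    C=cam(n)
    for d in manip.trace(n,'box1'):
        q=ray(C,d['xy'],.10)[:2]
        if np.hypot(*(q-[.632,.016]))<.1: print(n,round(d['p'],2),d['xy'],q,d['region'].sum())
a=cv2.imread('pics/s1.png')[90:250,180:400]; b=cv2.imread('pics/s2.png')[130:290,150:370]
cv2.imwrite('pics/st.png',cv2.resize(np.vstack([a,b]),None,fx=1.8,fy=1.8,interpolation=cv2.INTER_CUBIC))
E
```

```text
[ 0.3887 -0.2702  0.2004] [ 3.1414e+00 -8.0000e-04  3.0650e-01] 34.45
    deepbox 0.67 [256. 181.] [ 0.389 -0.269] 15767
deepbox [0.3874, -0.2703, 0.3012] err 0.028
TURN 1 x rx 0.04 ry -0.07 rz 0.44
SHIFT 4 x tx -0.4 ty -0.1 tz 33.4   (total [ -1.8  -0.6 133.6])
scene 0.87 [290.1, 192.0] [ 0.66861286 -0.06833473] 475
scene 0.83 [291.2, 161.2] [0.60650136 0.05850501] 1310
scene 0.62 [293.2, 183.7] [ 0.66019716 -0.0317606 ] 568
side 0.9 [230.4, 212.1] [0.64285965 0.05692451] 314
side 0.82 [234.3, 192.6] [ 0.64981048 -0.05836081] 927
```

View pics/st.png

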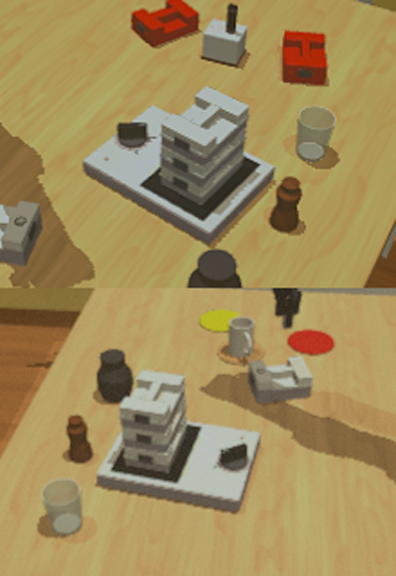

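The three plain boxes stand as a neat square column on the field (upper crop (205,145), lower crop (155,425)); the mug stands on the cork.

Call:
servo_tool:
  plan:
    - {"tx": -0.5,"ty": 0,"tz": 36,"rx": 0,"ry": 0,"rz": 0.4,"claw": 0.6}
    - {"tx": -0.5,"ty": 0,"tz": 36,"rx": 0,"ry": 0,"rz": 0,"claw": 0.6}
    - {"tx": -0.4,"ty": 0,"tz": 32,"rx": 0,"ry": 0,"rz": 0,"claw": 0.6}
    - {"tx": 0,"ty": 0,"tz": 19,"rx": 0,"ry": 0,"rz": 0,"claw": 0.6}
    - {"tx": 0,"ty": 0,"tz": 9,"rx": 0,"ry": 0,"rz": 0,"claw": 0.6}
    - {"tx": 0,"ty": 0,"tz": 0,"rx": 0,"ry": 0,"rz": 0,"claw": 0}
    - {"tx": 0,"ty": 0,"tz": 0,"rx": 0,"ry": 0,"rz": 0,"claw": 0}
    - {"tx": 0,"ty": 0,"tz": 0,"rx": 0,"ry": 0,"rz": 0,"claw": 0}
    - {"tx": 0,"ty": 0,"tz": 0,"rx": 0,"ry": 0,"rz": 0,"claw": 0}
    - {"tx": 0,"ty": 0,"tz": 0,"rx": 0,"ry": 0,"rz": 0,"claw": 0}
    - {"tx": 0,"ty": 0,"tz": 0,"rx": 0,"ry": 0,"rz": 0,"claw": 0}

```text
clock: 35.67
eef_pos: [0.3877, -0.2714, 0.0694]
orientation: [3.139, -0.002, 0.297]
ft_force: [-0.6, 1.4, 7.2]
finger_gap: 0.194
gripper_force: 47.7
```

Call:
servo_tool:
  plan:
    - {"tx": 0,"ty": 0,"tz": -18,"rx": 0,"ry": 0,"rz": 0,"claw": 0}
    - {"tx": 0,"ty": 0,"tz": -35,"rx": 0,"ry": 0,"rz": 0,"claw": 0}
    - {"tx": 0,"ty": 0,"tz": -40,"rx": 0,"ry": 0,"rz": 0,"claw": 0}
    - {"tx": 0,"ty": 0,"tz": -40,"rx": 0,"ry": 0,"rz": 0,"claw": 0}
    - {"tx": 0,"ty": 0,"tz": -40,"rx": 0,"ry": 0,"rz": 0,"claw": 0}
    - {"tx": 0,"ty": 0,"tz": -40,"rx": 0,"ry": 0,"rz": 0,"claw": 0}
    - {"tx": 0,"ty": 0,"tz": -40,"rx": 0,"ry": 0,"rz": 0,"claw": 0}
    - {"tx": 0,"ty": 0,"tz": 0,"rx": 0,"ry": 0,"rz": -6.5,"claw": 0}
    - {"tx": 0,"ty": 0,"tz": 0,"rx": 0,"ry": 0,"rz": -6.5,"claw": 0}
    - {"tx": 0,"ty": 0,"tz": 0,"rx": 0,"ry": 0,"rz": -6.5,"claw": 0}
    - {"tx": 0,"ty": 0,"tz": 0,"rx": 0,"ry": 0,"rz": -6.5,"claw": 0}
    - {"tx": 0,"ty": 0,"tz": 0,"rx": 0,"ry": 0,"rz": -6.5,"claw": 0}
    - {"tx": 0,"ty": 0,"tz": 0,"rx": 0,"ry": 0,"rz": -6.5,"claw": 0}
    - {"tx": 0,"ty": 0,"tz": 0,"rx": 0,"ry": 0,"rz": -6.5,"claw": 0}
    - {"tx": 0,"ty": 0,"tz": 0,"rx": 0,"ry": 0,"rz": -6.5,"claw": 0}
    - {"tx": 0,"ty": 0,"tz": 0,"rx": 0,"ry": 0,"rz": -6.5,"claw": 0}
    - {"tx": 0,"ty": 0,"tz": 0,"rx": 0,"ry": 0,"rz": -6.0,"claw": 0}
    - {"tx": 0,"ty": 0,"tz": 0,"rx": 0,"ry": 0,"rz": 0,"claw": 0}
    - {"tx": 0,"ty": 0,"tz": 0,"rx": 0,"ry": 0,"rz": 0,"claw": 0}

```text
clock: 37.25
eef_pos: [0.3861, -0.2707, 0.3207]
orientation: [-3.141, -0.0, 1.42]
ft_force: [0.2, 0.8, -4.2]
finger_gap: 0.193
gripper_force: 46.4
```

```bash
python3 -c "
from h import *
p,o=rel(.632,.0140,.32,1.428)"
```

```text
TURN 1 x rx -0.05 ry -0.01 rz -0.48
SHIFT 11 x tx 28.8 ty 18.4 tz 0.1   (total [316.8 202.9   0.7])
```

Call:
servo_tool:
  plan:
    - {"tx": 0,"ty": 0,"tz": 0,"rx": 0,"ry": 0,"rz": -0.5,"claw": 0}
    - {"tx": 28.8,"ty": 18.4,"tz": 0,"rx": 0,"ry": 0,"rz": 0,"claw": 0}
    - {"tx": 28.8,"ty": 18.4,"tz": 0,"rx": 0,"ry": 0,"rz": 0,"claw": 0}
    - {"tx": 28.8,"ty": 18.4,"tz": 0,"rx": 0,"ry": 0,"rz": 0,"claw": 0}
    - {"tx": 28.8,"ty": 18.4,"tz": 0,"rx": 0,"ry": 0,"rz": 0,"claw": 0}
    - {"tx": 28.8,"ty": 18.4,"tz": 0,"rx": 0,"ry": 0,"rz": 0,"claw": 0}
    - {"tx": 28.8,"ty": 18.4,"tz": 0,"rx": 0,"ry": 0,"rz": 0,"claw": 0}
    - {"tx": 28.8,"ty": 18.4,"tz": 0,"rx": 0,"ry": 0,"rz": 0,"claw": 0}
    - {"tx": 28.8,"ty": 18.4,"tz": 0,"rx": 0,"ry": 0,"rz": 0,"claw": 0}
    - {"tx": 28.8,"ty": 18.4,"tz": 0,"rx": 0,"ry": 0,"rz": 0,"claw": 0}
    - {"tx": 28.8,"ty": 18.4,"tz": 0,"rx": 0,"ry": 0,"rz": 0,"claw": 0}
    - {"tx": 28.8,"ty": 18.4,"tz": 0,"rx": 0,"ry": 0,"rz": 0,"claw": 0}
    - {"tx": 0,"ty": 0,"tz": 0,"rx": 0,"ry": 0,"rz": 0,"claw": 0}
    - {"tx": 0,"ty": 0,"tz": 0,"rx": 0,"ry": 0,"rz": 0,"claw": 0}
    - {"tx": 0,"ty": 0,"tz": 0,"rx": 0,"ry": 0,"rz": 0,"claw": 0}
    - {"tx": 0,"ty": 0,"tz": 0,"rx": 0,"ry": 0,"rz": 0,"claw": 0}

```text
clock: 38.58
eef_pos: [0.6306, 0.0131, 0.3207]
orientation: [-3.141, 0.001, 1.429]
ft_force: [-0.6, 0.6, -4.5]
finger_gap: 0.192
gripper_force: 46.5
```

```bash
python3 -c "
from h import *
manip.capture('side')
p,o=rel(.632,.0145,.255,1.428)"
```

```text
no turn
SHIFT 2 x tx 0.8 ty 0.6 tz 33.0   (total [ 1.7  1.1 66. ])
```

Call:
servo_tool:
  plan:
    - {"tx": 0.8,"ty": 0.6,"tz": 33,"rx": 0,"ry": 0,"rz": 0,"claw": 0}
    - {"tx": 0.8,"ty": 0.5,"tz": 22,"rx": 0,"ry": 0,"rz": 0,"claw": 0}
    - {"tx": 0,"ty": 0,"tz": 9,"rx": 0,"ry": 0,"rz": 0,"claw": 0}
    - {"tx": 0,"ty": 0,"tz": 4,"rx": 0,"ry": 0,"rz": 0,"claw": 0}
    - {"tx": 0,"ty": 0,"tz": 2,"rx": 0,"ry": 0,"rz": 0,"claw": 0}
    - {"tx": 0,"ty": 0,"tz": 1,"rx": 0,"ry": 0,"rz": 0,"claw": 0}
    - {"tx": 0,"ty": 0,"tz": 0,"rx": 0,"ry": 0,"rz": 0,"claw": 0}
    - {"tx": 0,"ty": 0,"tz": 0,"rx": 0,"ry": 0,"rz": 0,"claw": 0}

```text
clock: 39.3
eef_pos: [0.633, 0.0162, 0.2514]
orientation: [3.139, -0.0, 1.431]
ft_force: [0.0, -0.0, -4.2]
finger_gap: 0.192
gripper_force: 46.4
```

Call:
servo_tool:
  plan:
    - {"tx": 0,"ty": 0,"tz": 1.5,"rx": 0,"ry": 0,"rz": 0,"claw": 0}
    - {"tx": 0,"ty": 0,"tz": 1.2,"rx": 0,"ry": 0,"rz": 0,"claw": 0}
    - {"tx": 0,"ty": 0,"tz": 0,"rx": 0,"ry": 0,"rz": 0,"claw": 0}
    - {"tx": 0,"ty": 0,"tz": 0,"rx": 0,"ry": 0,"rz": 0,"claw": 0.6}
    - {"tx": 0,"ty": 0,"tz": 0,"rx": 0,"ry": 0,"rz": 0,"claw": 0.6}
    - {"tx": 0,"ty": 0,"tz": 0,"rx": 0,"ry": 0,"rz": 0,"claw": 0.6}
    - {"tx": 0,"ty": 0,"tz": -20,"rx": 0,"ry": 0,"rz": 0,"claw": 0.6}
    - {"tx": 0,"ty": 0,"tz": -35,"rx": 0,"ry": 0,"rz": 0,"claw": 0.6}
    - {"tx": 0,"ty": 0,"tz": -35,"rx": 0,"ry": 0,"rz": 0,"claw": 0.6}
    - {"tx": 0,"ty": 0,"tz": -35,"rx": 0,"ry": 0,"rz": 0,"claw": 0.6}
    - {"tx": 0,"ty": 0,"tz": 0,"rx": 0,"ry": 0,"rz": 0,"claw": 0.6}
    - {"tx": 0,"ty": 0,"tz": 0,"rx": 0,"ry": 0,"rz": 0,"claw": 0.6}
    - {"tx": 0,"ty": 0,"tz": 0,"rx": 0,"ry": 0,"rz": 0,"claw": 0.6}

```text
clock: 40.38
eef_pos: [0.6322, 0.0161, 0.372]
orientation: [-3.141, 0.0, 1.432]
ft_force: [-0.6, -0.2, -0.8]
finger_gap: 0.602
gripper_force: 0.0
```

```bash
python3 look.py n.png deepbox:.632,.0145,1.428,.18;  python3 - <<'E'
from h import *
C=cam('wrist')
for d in manip.trace('wrist','port'): print(round(d['p'],2),d['xy'],ray(C,d['xy'],.24),d['region'].sum())
print(proj(C,[[.6387,.0615,.24]]))
rel(.481,.33,.36,1.57)
E
```

```text
[0.6322 0.0161 0.372 ] [-3.1413e+00  3.0000e-04  1.4316e+00] 40.3833
    deepbox 0.87 [258. 181.] [0.632 0.019] 16619
deepbox [0.633, 0.017, 1.4342] err 0.024
0.85 [259.0, 182.7] [0.63344513 0.02377133 0.24      ] 16527
[[259.05334498 135.29040377]]
TURN 2 x rx -0.08 ry 0.01 rz -3.97
SHIFT 10 x tx 31.4 ty -15.1 tz 1.1   (total [ 313.9 -151.1   10.7])
```

View pics/n.png

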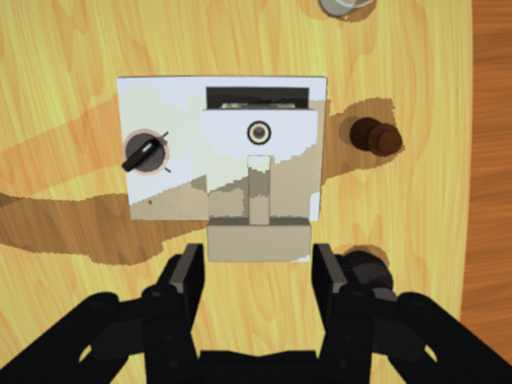

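The deep box sits squarely on the column with the port at (259,132), pointing +y; knob at (147,152).

Call:
servo_tool:
  plan:
    - {"tx": 0,"ty": 0,"tz": 0,"rx": 0,"ry": 0,"rz": -4,"claw": 0.6}
    - {"tx": 0,"ty": 0,"tz": 0,"rx": 0,"ry": 0,"rz": -4,"claw": 0.6}
    - {"tx": 31.4,"ty": -15.1,"tz": 1,"rx": 0,"ry": 0,"rz": 0,"claw": 0.6}
    - {"tx": 31.4,"ty": -15.1,"tz": 1,"rx": 0,"ry": 0,"rz": 0,"claw": 0.6}
    - {"tx": 31.4,"ty": -15.1,"tz": 1,"rx": 0,"ry": 0,"rz": 0,"claw": 0.6}
    - {"tx": 31.4,"ty": -15.1,"tz": 1,"rx": 0,"ry": 0,"rz": 0,"claw": 0.6}
    - {"tx": 31.4,"ty": -15.1,"tz": 1,"rx": 0,"ry": 0,"rz": 0,"claw": 0.6}
    - {"tx": 31.4,"ty": -15.1,"tz": 1,"rx": 0,"ry": 0,"rz": 0,"claw": 0.6}
    - {"tx": 31.4,"ty": -15.1,"tz": 1,"rx": 0,"ry": 0,"rz": 0,"claw": 0.6}
    - {"tx": 31.4,"ty": -15.1,"tz": 1,"rx": 0,"ry": 0,"rz": 0,"claw": 0.6}
    - {"tx": 31.4,"ty": -15.1,"tz": 1,"rx": 0,"ry": 0,"rz": 0,"claw": 0.6}
    - {"tx": 31.4,"ty": -15.1,"tz": 1,"rx": 0,"ry": 0,"rz": 0,"claw": 0.6}
    - {"tx": 0,"ty": 0,"tz": 0,"rx": 0,"ry": 0,"rz": 0,"claw": 0.6}
    - {"tx": 0,"ty": 0,"tz": 0,"rx": 0,"ry": 0,"rz": 0,"claw": 0.6}
    - {"tx": 0,"ty": 0,"tz": 0,"rx": 0,"ry": 0,"rz": 0,"claw": 0.6}

```text
clock: 41.78
eef_pos: [0.4814, 0.3296, 0.3614]
orientation: [-3.14, 0.001, 1.571]
ft_force: [1.0, -0.5, -0.2]
finger_gap: 0.602
gripper_force: 0.0
```

```bash
python3 look.py o.png dock:.481,.417,.14;  python3 - <<'E'
from h import *
C=cam('wrist')
for d in manip.trace('wrist','probe'):
    print(round(d['p'],2),d['xy'],d['region'].sum()); P=place(M['probe'],[0,0,0])
    print(fit([(C,d['region'].astype(float))],M['probe'],[.481,.417,.14],.016))
im=cv2.imread('pics/o.png'); x=proj(C,[[.481,.417,.1]])[0].astype(int); print(x)
y0,x0=max(0,x[1]-90),max(0,x[0]-120)
cv2.imwrite('pics/o2.png',cv2.resize(im[y0:y0+180,x0:x0+240],None,fx=3,fy=3,interpolation=cv2.INTER_CUBIC))
E
```

```text
[0.4814 0.3296 0.3614] [-3.1404e+00  1.3000e-03  1.5713e+00] 41.7833
    dock 0.8 [255.  86.] [0.477 0.419] 3104
dock [0.4812, 0.4183, 0.1256] err 0.128
0.52 [268.5, 82.9] 323
(array([ 0.49444808,  0.4196515 , -0.03990307]), np.float64(0.09115793707543796))
[256  84]
```

View pics/o2.png

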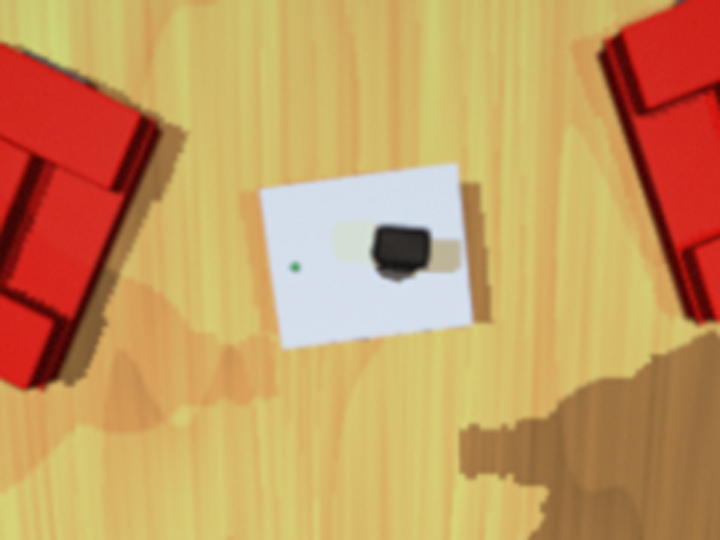

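The dock is at (370,255) of the crop, the probe's dark handle at (402,247), its long side almost along world x, rotated slightly clockwise.

```bash
python3 - <<'E'
from h import *
C=cam('wrist'); print(ray(C,[270,82.3],.132),[ray(C,[259.5,132],.24)])
im=cv2.imread('pics/o.png')[40:130,220:320]; k=(im.max(2)<75).astype(np.uint8)
n,l,s,c=cv2.connectedComponentsWithStats(k)
for i in range(1,n):
    if s[i,4]>80:
        print(s[i],c[i]+[220,40],ray(C,c[i]+[220,40],.12),cv2.minAreaRect(cv2.findNonZero((l==i).astype(np.uint8))))
rel(.4944,.4195,.20,1.53)
E
```

```text
[0.49474065 0.41836826 0.132     ] [array([0.48336481, 0.37812282, 0.24      ])]
[ 41  36  18  15 238] [269.30672269  82.76890756] [0.49442272 0.41838935 0.12      ] ((49.5, 43.0), (14.0, 17.0), 90.0)
TURN 1 x rx -0.03 ry 0.05 rz 2.21
SHIFT 6 x tx 15.2 ty 1.4 tz 27.0   (total [ 91.3   8.5 161.9])
```

Call:
servo_tool:
  plan:
    - {"tx": 0,"ty": 0,"tz": 0,"rx": 0,"ry": 0,"rz": 2.2,"claw": 0.6}
    - {"tx": 15.1,"ty": 1.5,"tz": 27,"rx": 0,"ry": 0,"rz": 0,"claw": 0.6}
    - {"tx": 15.1,"ty": 1.5,"tz": 27,"rx": 0,"ry": 0,"rz": 0,"claw": 0.6}
    - {"tx": 15.1,"ty": 1.5,"tz": 27,"rx": 0,"ry": 0,"rz": 0,"claw": 0.6}
    - {"tx": 15.1,"ty": 1.5,"tz": 27,"rx": 0,"ry": 0,"rz": 0,"claw": 0.6}
    - {"tx": 15.1,"ty": 1.5,"tz": 27,"rx": 0,"ry": 0,"rz": 0,"claw": 0.6}
    - {"tx": 15.1,"ty": 1.5,"tz": 27,"rx": 0,"ry": 0,"rz": 0,"claw": 0.6}
    - {"tx": 0,"ty": 0,"tz": 0,"rx": 0,"ry": 0,"rz": 0,"claw": 0.6}
    - {"tx": 0,"ty": 0,"tz": 0,"rx": 0,"ry": 0,"rz": 0,"claw": 0.6}
    - {"tx": 0,"ty": 0,"tz": 0,"rx": 0,"ry": 0,"rz": 0,"claw": 0.6}

```text
clock: 42.77
eef_pos: [0.4948, 0.4196, 0.2014]
orientation: [3.141, -0.0, 1.531]
ft_force: [0.6, -0.5, 0.2]
finger_gap: 0.597
gripper_force: 0.0
```

```bash
python3 look.py q.png dock:.481,.417,.14;  python3 - <<'E'
from h import *
C=cam('wrist')
im=cv2.imread('pics/q.png'); x=proj(C,[[.4944,.4185,.132]])[0]; print('pred',x)
x0,y0=int(x[0])-60,int(x[1])-60
k=(im[y0:y0+120,x0:x0+120].max(2)<75).astype(np.uint8)
n,l,s,c=cv2.connectedComponentsWithStats(k)
for i in range(1,n):
    if s[i,4]>80: print(s[i],c[i]+[x0,y0],ray(C,c[i]+[x0,y0],.125),cv2.minAreaRect(cv2.findNonZero((l==i).astype(np.uint8))))
for d in manip.trace('wrist','probe'): print(d['p'],d['xy'],fit([(C,d['region'].astype(float))],M['probe'],[.494,.418,-.05],.016))
rel(.4944,.4185,.107,1.53)
E
```

```text
[0.4948 0.4196 0.2014] [ 3.1406e+00 -3.0000e-04  1.5313e+00] 42.7667
    dock 0.77 [232. 181.] [0.472 0.422] 6904
dock [0.4808, 0.4198, 0.1242] err 0.182
pred [256.76376293 220.769272  ]
[  45   19   30   48 1219] [255.64561116 204.5561936 ] [0.49400917 0.4271545  0.125     ] ((59.5, 42.5), (47.0, 29.0), 90.0)
[  0  84   8  36 267] [199.28089888 262.36329588] [0.45308047 0.38632653 0.125     ] ((3.5, 101.5), (35.0, 7.0), 90.0)
[116  84   4  36 126] [313.6984127  263.03968254] [0.53268222 0.38261998 0.125     ] ((117.5, 101.5), (35.0, 3.0), 90.0)
0.71 [254.9, 207.6] (array([ 0.49345782,  0.42088183, -0.05609715]), np.float64(0.11692936305420587))
TURN 1 x rx 0.16 ry -0.08 rz 0.06
SHIFT 3 x tx -0.4 ty -0.2 tz 31.8   (total [-1.3 -0.5 95.5])
```

View pics/q.png

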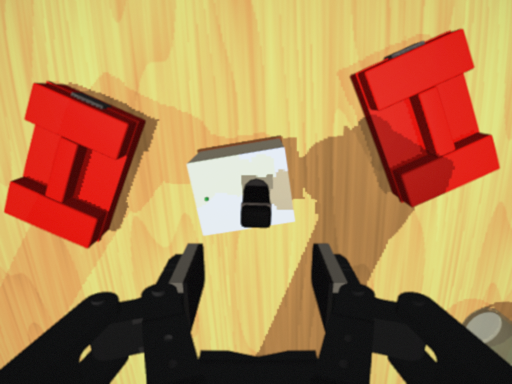

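The handle's top face is at (256,215), aligned with and centred between the fingers.

Call:
servo_tool:
  newtons: 30
  plan:
    - {"tx": 0.5,"ty": -0.5,"tz": 32,"rx": 0,"ry": 0,"rz": 0,"claw": 0.6}
    - {"tx": 0.5,"ty": 0,"tz": 32,"rx": 0,"ry": 0,"rz": 0,"claw": 0.6}
    - {"tx": 0,"ty": 0,"tz": 20,"rx": 0,"ry": 0,"rz": 0,"claw": 0.6}
    - {"tx": 0,"ty": 0,"tz": 10,"rx": 0,"ry": 0,"rz": 0,"claw": 0.6}
    - {"tx": 0,"ty": 0,"tz": 0,"rx": 0,"ry": 0,"rz": 0,"claw": 0.6}
    - {"tx": 0,"ty": 0,"tz": 0,"rx": 0,"ry": 0,"rz": 0,"claw": 0.6}
    - {"tx": 0,"ty": 0,"tz": 0,"rx": 0,"ry": 0,"rz": 0,"claw": 0}
    - {"tx": 0,"ty": 0,"tz": 0,"rx": 0,"ry": 0,"rz": 0,"claw": 0}
    - {"tx": 0,"ty": 0,"tz": 0,"rx": 0,"ry": 0,"rz": 0,"claw": 0}
    - {"tx": 0,"ty": 0,"tz": 0,"rx": 0,"ry": 0,"rz": 0,"claw": 0}
    - {"tx": 0,"ty": 0,"tz": 0,"rx": 0,"ry": 0,"rz": 0,"claw": 0}
    - {"tx": 0,"ty": 0,"tz": 0,"rx": 0,"ry": 0,"rz": 0,"claw": 0}

```text
clock: 43.92
eef_pos: [0.4941, 0.4221, 0.1082]
orientation: [3.139, -0.002, 1.533]
ft_force: [-0.1, -0.8, 5.4]
finger_gap: 0.233
gripper_force: 30.9
```

Call:
servo_tool:
  plan:
    - {"tx": 0,"ty": 0,"tz": -8,"rx": 0,"ry": 0,"rz": 0,"claw": 0}
    - {"tx": 0,"ty": 0,"tz": -15,"rx": 0,"ry": 0,"rz": 0,"claw": 0}
    - {"tx": 0,"ty": 0,"tz": -25,"rx": 0,"ry": 0,"rz": 0,"claw": 0}
    - {"tx": 0,"ty": 0,"tz": -35,"rx": 0,"ry": 0,"rz": 0,"claw": 0}
    - {"tx": 0,"ty": 0,"tz": -36,"rx": 0,"ry": 0,"rz": 0,"claw": 0}
    - {"tx": 0,"ty": 0,"tz": -36,"rx": 0,"ry": 0,"rz": 0,"claw": 0}
    - {"tx": 0,"ty": 0,"tz": -36,"rx": 0,"ry": 0,"rz": 0,"claw": 0}
    - {"tx": 0,"ty": 0,"tz": -36,"rx": 0,"ry": 0,"rz": 0,"claw": 0}
    - {"tx": 0,"ty": 0,"tz": -36,"rx": 0,"ry": 0,"rz": 0,"claw": 0}
    - {"tx": 0,"ty": 0,"tz": 0,"rx": 0,"ry": 0,"rz": 0,"claw": 0}
    - {"tx": 0,"ty": 0,"tz": 0,"rx": 0,"ry": 0,"rz": 0,"claw": 0}

```text
clock: 44.83
eef_pos: [0.4932, 0.4222, 0.3733]
orientation: [3.137, -0.004, 1.533]
ft_force: [0.0, -0.3, -2.2]
finger_gap: 0.227
gripper_force: 30.2
```

```bash
python3 - <<'E'
from h import *
c=manip.calibration('wrist');R=Ro.from_euler('xyz',[-3.1413,.0003,1.4316]).as_matrix();T=c['tool_from_camera']
C=(c,R@T[:3,:3],R@T[:3,3]+[.6322,.0161,.372])
im=cv2.imread('pics/n.png')[115:150,242:278]; k=(im.max(2)<90).astype(np.uint8)
n,l,s,cc=cv2.connectedComponentsWithStats(k)
for i in range(1,n):
    if s[i,4]>15: print(s[i],cc[i]+[242,115],ray(C,cc[i]+[242,115],.24))
s=manip.state(); print(s['eef_pos'],s['finger_gap'])
print(manip.state()['orientation'])
rel(.639,.063,.37,1.53)
E
```

```text
[  6   6  23  24 105] [258.72380952 132.34285714] [0.63939775 0.06383325 0.24      ]
[12 15 10  7 49] [258.59183673 133.24489796] [0.63920009 0.06315549 0.24      ]
[0.4932223  0.42221995 0.37326201] 0.2274559543839206
[ 3.1372441  -0.00378398  1.53321391]
TURN 1 x rx 0.25 ry -0.22 rz 0.18
SHIFT 11 x tx -32.1 ty 14.6 tz 0.3   (total [-353.   160.3    3.3])
```

Call:
servo_tool:
  plan:
    - {"tx": -32,"ty": 14.6,"tz": 0,"rx": 0,"ry": 0,"rz": 0,"claw": 0}
    - {"tx": -32,"ty": 14.6,"tz": 0,"rx": 0,"ry": 0,"rz": 0,"claw": 0}
    - {"tx": -32,"ty": 14.6,"tz": 0,"rx": 0,"ry": 0,"rz": 0,"claw": 0}
    - {"tx": -32,"ty": 14.6,"tz": 0,"rx": 0,"ry": 0,"rz": 0,"claw": 0}
    - {"tx": -32,"ty": 14.6,"tz": 0,"rx": 0,"ry": 0,"rz": 0,"claw": 0}
    - {"tx": -32,"ty": 14.6,"tz": 0,"rx": 0,"ry": 0,"rz": 0,"claw": 0}
    - {"tx": -32,"ty": 14.6,"tz": 0,"rx": 0,"ry": 0,"rz": 0,"claw": 0}
    - {"tx": -32,"ty": 14.6,"tz": 0,"rx": 0,"ry": 0,"rz": 0,"claw": 0}
    - {"tx": -32,"ty": 14.6,"tz": 0,"rx": 0,"ry": 0,"rz": 0,"claw": 0}
    - {"tx": -32,"ty": 14.6,"tz": 0,"rx": 0,"ry": 0,"rz": 0,"claw": 0}
    - {"tx": -32,"ty": 14.6,"tz": 0,"rx": 0,"ry": 0,"rz": 0,"claw": 0}
    - {"tx": 0,"ty": 0,"tz": 0,"rx": 0,"ry": 0,"rz": 0,"claw": 0}
    - {"tx": 0,"ty": 0,"tz": 0,"rx": 0,"ry": 0,"rz": 0,"claw": 0}
    - {"tx": 0,"ty": 0,"tz": 0,"rx": 0,"ry": 0,"rz": 0,"claw": 0}
    - {"tx": 0,"ty": 0,"tz": 0,"rx": 0,"ry": 0,"rz": 0,"claw": 0}

```text
clock: 46.08
eef_pos: [0.6395, 0.0653, 0.369]
orientation: [-3.14, -0.001, 1.536]
ft_force: [0.7, 1.0, 0.2]
finger_gap: 0.23
gripper_force: 30.2
```

```bash
python3 - <<'E'
from h import *
s=manip.state(); print(s['eef_pos'],s['orientation'])
ims=[]
for n in('wrist','scene','side'):
    C=cam(n); im=manip.capture(n)[:,:,::-1].copy(); cv2.imwrite('pics/r_%s.png'%n,im)
    e=s['eef_pos']; P=proj(C,[[e[0],e[1],e[2]-.0922],[e[0],e[1],e[2]-.0422],[.6394,.0638,.24]]); print(n,P.round(1).tolist())
    for l in('probe','port'):
        print(l,[(round(d['p'],2),np.round(d['xy'],1),int(d['region'].sum())) for d in manip.trace(n,l)])
    k,w=(4,60) if n!='wrist' else (2,120)
    c=P[0].astype(int); x0=max(0,c[0]-w//2*1);y0=max(0,c[1]-w//2)
    ims.append(cv2.resize(im[y0:y0+w,x0:x0+w],(240,240),interpolation=cv2.INTER_CUBIC)); print('crop',x0,y0,w)
cv2.imwrite('pics/r.png',cv2.resize(np.hstack(ims),(792,264)))
E
```

```text
[0.63947624 0.06531392 0.36895699] [-3.14026486e+00 -6.82136858e-04  1.53553247e+00]
wrist [[258.2, 207.7], [258.1, 236.9], [258.1, 194.8]]
probe [(0.59, array([258.7, 282.2]), 4789)]
port [(0.93, array([253.2, 199.3]), 8406)]
crop 198 147 120
scene [[305.0, 117.7], [306.2, 103.2], [303.9, 128.2]]
probe [(0.63, array([304.1,  97.5]), 116)]
port [(0.66, array([290.7, 192.8]), 448), (0.6, array([170.8, 265. ]), 874)]
crop 275 87 60
side [[227.5, 170.9], [226.5, 157.2], [228.4, 180.2]]
probe []
port [(0.67, array([236.5, 182.2]), 1094), (0.52, array([282.4, 224. ]), 172)]
crop 197 140 60
```

View pics/r.png

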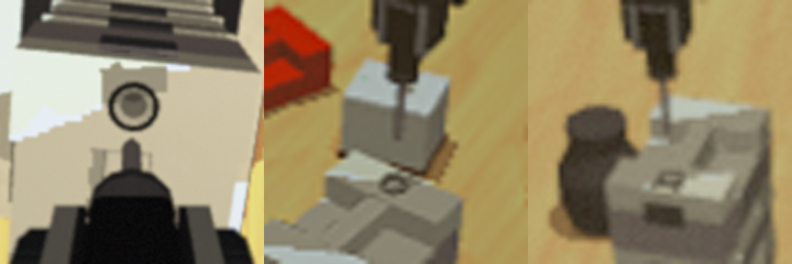

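The crop shows (left, wrist) the port ring at (134,105) and the probe tip at (132,138); the scene and side crops confirm the tip is right above the port, about 1.5 mm off the TCP axis towards -y, which the present TCP already compensates.

Call:
servo_tool:
  plan:
    - {"tx": 0,"ty": 0.4,"tz": 15,"rx": 0,"ry": 0,"rz": 0,"claw": 0}
    - {"tx": 0,"ty": 0,"tz": 10,"rx": 0,"ry": 0,"rz": 0,"claw": 0}
    - {"tx": 0,"ty": 0,"tz": 8,"rx": 0,"ry": 0,"rz": 0,"claw": 0}
    - {"tx": 0,"ty": 0,"tz": 0,"rx": 0,"ry": 0,"rz": 0,"claw": 0}
    - {"tx": 0,"ty": 0,"tz": 0,"rx": 0,"ry": 0,"rz": 0,"claw": 0}
    - {"tx": 0,"ty": 0,"tz": 0,"rx": 0,"ry": 0,"rz": 0,"claw": 0}
    - {"tx": 0,"ty": 0,"tz": 0,"rx": 0,"ry": 0,"rz": 0,"claw": 0}

```text
clock: 47.12
eef_pos: [0.6411, 0.0636, 0.3371]
orientation: [3.14, -0.0, 1.533]
ft_force: [-0.1, -0.1, -0.9]
finger_gap: 0.228
gripper_force: 30.2
```

```bash
python3 - <<'E'
from h import *
s=manip.state(); e=s['eef_pos'];print(e,s['orientation'],s['ft_force'])
C=cam('wrist'); im=save('wrist','t.png')
P=proj(C,[[e[0],e[1],e[2]-.0922],[.6394,.0638,.24]]); print(P)
# print a small gray map around the port for reading off
g=im.mean(2).astype(int); c=P[1].astype(int)
print(c[0]-20,c[1]-22)
for r in range(c[1]-22,c[1]+26,1): print(r,' '.join('%2d'%(v//10) for v in g[r,c[0]-20:c[0]+21]))
E
```

```text
[0.64110417 0.06360743 0.337067  ] [ 3.14045500e+00 -1.75277981e-04  1.53282157e+00] [-0.13152151 -0.08368022 -0.8573766 ]
[[257.83083397 207.6562761 ]
 [255.44038189 205.27950996]]
235 183
183 23 23 23 23 23 23 23 23 23 23 23 23 23 23 23 23 23 23 23 23 23 23 23 22 22 22 22 22 22 20 20 19 18 17 16 15 15 14 14 13 12
184 23 23 23 23 23 23 23 23 23 23 23 23 23 23 23 23 23 23 23 23 23 23 23 23 23 23 23 23 23 23 23 23 22 22 22 22 22 22 22 20 20
185 23 23 23 23 23 23 23 23 23 23 23 23 23 23 23 22 22 22 22 22 22 22 22 22 23 23 23 23 23 23 23 23 23 23 23 23 23 23 23 23 23
186 22 22 22 22 22 20 21 23 23 23 23 23 23 23 22 19 17 17 17 17 17 17 17 18 22 23 23 23 23 23 23 23 23 23 23 23 23 23 23 23 23
187 17 17 17 17 16 15 18 22 23 23 23 23 23 23 22 17 14 14 14 14 14 14 14 16 21 22 22 23 23 23 23 23 22 22 22 22 22 22 22 22 22
188 14 14 14 14 14 14 16 21 22 22 22 22 22 22 22 17 14 14 14 14 14 14 14 14 16 17 18 22 23 23 23 22 19 17 17 17 17 17 17 17 17
189 14 14 14 14 14 14 14 16 17 17 17 17 17 17 16 15 14 14 14 14 14 14 14 14 14 14 16 22 23 23 23 22 17 14 14 14 14 14 14 14 14
190 14 14 14 14 14 14
[... 4485 characters left out ...]
 2  2  3  3  3  3  3  3  4  7  8  9 11 14 17 18 18 18 18 18 18 18
226 18 18 18 18 18 18 18 18 18 18 18 16 12  7  4  3  3  2  2  3  3  3  3  3  3  3  3  3  3  3  3  4  8 12 16 18 18 18 18 18 18
227 16 16 15 16 16 16 16 16 17 17 15 10  6  3  2  3  3  3  3  3  4  4  4  4  4  4  3  3  3  3  3  2  3  7 12 17 18 19 18 18 18
228 15 14 14 14 14 14 13 14 15 13  9  4  3  3  3  3  4  4  4  4  4  4  4  4  4  4  4  4  4  4  3  3  3  3  7 12 16 18 18 18 18
229 15 14 14 14 14 14 13 14 12  8  4  3  3  4  4  4  4  4  4  4  4  4  4  4  4  4  4  4  4  4  4  4  4  3  3  6 11 16 18 18 18
230 15 14 14 14 14 14 12 10  7  4  3  3  4  4  4  4  4  4  4  4  4  4  4  4  4  4  4  4  4  4  4  4  4  4  3  3  5 11 16 18 18
```

Call:
servo_tool:
  plan:
    - {"tx": 0.9,"ty": -1.4,"tz": 0,"rx": 0,"ry": 0,"rz": 0,"claw": 0}
    - {"tx": 0,"ty": 0,"tz": 2,"rx": 0,"ry": 0,"rz": 0,"claw": 0}
    - {"tx": 0,"ty": 0,"tz": 0,"rx": 0,"ry": 0,"rz": 0,"claw": 0}
    - {"tx": 0,"ty": 0,"tz": 0,"rx": 0,"ry": 0,"rz": 0,"claw": 0}
    - {"tx": 0,"ty": 0,"tz": 0,"rx": 0,"ry": 0,"rz": 0,"claw": 0}

```text
clock: 47.58
eef_pos: [0.6394, 0.0644, 0.3344]
orientation: [3.142, 0.0, 1.533]
ft_force: [-0.2, 0.3, 0.5]
finger_gap: 0.227
gripper_force: 30.2
```

```bash
cat > al.py <<'E'
from h import *
s=manip.state(); e=s['eef_pos'];print(e,s['orientation'],s['ft_force'])
C=cam('wrist'); im=save('wrist','u%d.png'%(s['clock']*100))
P=proj(C,[[e[0],e[1],e[2]-.0922],[.6394,.0638,.24],[.6394,.0638,e[2]-.0922]]); print(P.round(1).tolist())
g=im.mean(2).astype(int); c=P[1].astype(int)
print(c[0]-18,c[1]-14)
for r in range(c[1]-12,c[1]+16,1): print(r,' '.join('%2d'%(v//10) for v in g[r,c[0]-18:c[0]+19]))
E
python3 al.py
```

```text
[0.63941023 0.06438145 0.33437225] [3.14155192e+00 7.66449069e-05 1.53276042e+00] [-0.21611308  0.3172011   0.46192725]
[[258.0, 207.6], [258.0, 207.4], [258.0, 208.4]]
239 193
195 14 14 14 14 14 14 14 14 14 14 14 14 14 14 14 13 11 10  9  9  8  8 11 12 13 14 14 14 14 14 14 14 14 14 14 14 14
196 14 14 14 14 14 14 14 14 14 14 14 14 14 13 10  7  6  4  4  4  3  3  5  7  8 11 13 14 14 14 14 14 14 14 14 14 14
197 14 14 14 14 14 14 14 14 14 14 14 13 10  7  5  2  2  2  2  2  2  2  2  2  3  5  8 11 13 14 14 14 14 14 14 14 14
198 14 14 14 14 14 14 14 14 14 13 10  7  5  2  2  3  5  6  6  6  6  6  5  4  3  2  3  6 10 13 14 14 14 14 14 14 14
199 14 14 14 14 14 14 14 14 13 11  6  3  2  3  5  8 10 10 10 10 10 10  9  9  7  4  2  3  5  9 13 14 14 14 14 14 14
200 14 14 14 14 14 14 14 14 11  7  3  2  4  8 10 11 11 11 10 10 10 10 10 11 10  8  5  3  2  5  9 13 14 14 14 14 14
201 14 14 14 14 14 14 14 13  8  4  2  4  7 10 11 10  9  8  8  7  7  8  9 10 11 11  9  5  2  2  6 12 14 14 14 14 14
202 14 14 14 14 14 14 13  9  5  2  4  7 10 11 10  9  7  7  7  7  7  7  7  8 10 11 11  8  5  2  4  9 13 14 14 14 14
203
[... 1596 characters left out ...]
9 18 19 18
217 18 18 18 18 18 18 18 18 18 17 13  7  3  3  5  6  6  7  7  7  6  6  6  6  4  3  3  6 11 16 18 19 19 18 19 18 19
218 18 18 18 18 18 18 18 18 18 18 17 13  8  5  5  6  6  7  6  7  6  6  6  4  3  5  9 12 16 18 19 18 18 18 18 18 18
219 18 18 18 18 18 18 18 18 18 18 18 17 14 11  7  6  6  7  7  7  6  6  6  6  9 12 16 17 18 18 18 18 18 18 18 18 18
220 18 18 18 18 18 18 18 18 18 18 18 18 18 16 10  7  6  7  7  6  6  6  7 11 16 17 18 19 18 18 18 18 18 18 18 18 18
221 18 18 18 18 18 18 18 18 18 18 18 18 19 17 11  7  6  7  7  6  6  6  7 12 17 18 19 18 18 18 18 18 18 18 18 18 18
222 18 18 18 18 18 18 18 18 18 18 18 18 19 17 11  7  6  6  6  6  6  6  8 12 17 18 18 18 18 18 18 18 18 18 18 18 18
```

Call:
servo_tool:
  plan:
    - {"tx": 0,"ty": 0.3,"tz": 4,"rx": 0,"ry": 0,"rz": 0,"claw": 0}
    - {"tx": 0,"ty": 0,"tz": 4,"rx": 0,"ry": 0,"rz": 0,"claw": 0}
    - {"tx": 0,"ty": 0,"tz": 4,"rx": 0,"ry": 0,"rz": 0,"claw": 0}
    - {"tx": 0,"ty": 0,"tz": 0,"rx": 0,"ry": 0,"rz": 0,"claw": 0}
    - {"tx": 0,"ty": 0,"tz": 0,"rx": 0,"ry": 0,"rz": 0,"claw": 0}

```text
clock: 48.05
eef_pos: [0.6395, 0.0643, 0.3218]
orientation: [-3.141, 0.0, 1.533]
ft_force: [0.5, -0.4, -1.2]
finger_gap: 0.228
gripper_force: 30.2
```

Tip is about 10 mm in the port, with no force. Continuing.

Call:
servo_tool:
  plan:
    - {"tx": 0,"ty": 0,"tz": 8,"rx": 0,"ry": 0,"rz": 0,"claw": 0}
    - {"tx": 0,"ty": 0,"tz": 8,"rx": 0,"ry": 0,"rz": 0,"claw": 0}
    - {"tx": 0,"ty": 0,"tz": 8,"rx": 0,"ry": 0,"rz": 0,"claw": 0}
    - {"tx": 0,"ty": 0,"tz": 6,"rx": 0,"ry": 0,"rz": 0,"claw": 0}
    - {"tx": 0,"ty": 0,"tz": 4,"rx": 0,"ry": 0,"rz": 0,"claw": 0}
    - {"tx": 0,"ty": 0,"tz": 2,"rx": 0,"ry": 0,"rz": 0,"claw": 0}
    - {"tx": 0,"ty": 0,"tz": 0,"rx": 0,"ry": 0,"rz": 0,"claw": 0}
    - {"tx": 0,"ty": 0,"tz": 0,"rx": 0,"ry": 0,"rz": 0,"claw": 0}
    - {"tx": 0,"ty": 0,"tz": 0,"rx": 0,"ry": 0,"rz": 0,"claw": 0}

```text
clock: 48.8
eef_pos: [0.6399, 0.0645, 0.2868]
orientation: [3.141, -0.0, 1.533]
ft_force: [-0.3, 0.9, -0.1]
finger_gap: 0.233
gripper_force: 30.2
```

Call:
servo_tool:
  plan:
    - {"tx": 0,"ty": 0,"tz": 2,"rx": 0,"ry": 0,"rz": 0,"claw": 0}
    - {"tx": 0,"ty": 0,"tz": 2,"rx": 0,"ry": 0,"rz": 0,"claw": 0}
    - {"tx": 0,"ty": 0,"tz": 1.5,"rx": 0,"ry": 0,"rz": 0,"claw": 0}
    - {"tx": 0,"ty": 0,"tz": 0,"rx": 0,"ry": 0,"rz": 0,"claw": 0}
    - {"tx": 0,"ty": 0,"tz": 0,"rx": 0,"ry": 0,"rz": 0,"claw": 0}
    - {"tx": 0,"ty": 0,"tz": 0,"rx": 0,"ry": 0,"rz": 0,"claw": 0}

```text
clock: 49.3
eef_pos: [0.6399, 0.0645, 0.2822]
orientation: [3.14, 0.0, 1.533]
ft_force: [-1.8, 0.0, 4.4]
finger_gap: 0.228
gripper_force: 31.0
```

Call:
servo_tool:
  plan:
    - {"tx": 0,"ty": 0,"tz": 1,"rx": 0,"ry": 0,"rz": 0,"claw": 0}
    - {"tx": 0,"ty": 0,"tz": 0,"rx": 0,"ry": 0,"rz": 0,"claw": 0}
    - {"tx": 0,"ty": 0,"tz": 0,"rx": 0,"ry": 0,"rz": 0,"claw": 0.5}
    - {"tx": 0,"ty": 0,"tz": 0,"rx": 0,"ry": 0,"rz": 0,"claw": 0.5}
    - {"tx": 0,"ty": 0,"tz": 0,"rx": 0,"ry": 0,"rz": 0,"claw": 0.5}
    - {"tx": 0,"ty": 0,"tz": -10,"rx": 0,"ry": 0,"rz": 0,"claw": 0.5}
    - {"tx": 0,"ty": 0,"tz": -25,"rx": 0,"ry": 0,"rz": 0,"claw": 0.5}
    - {"tx": 0,"ty": 0,"tz": -35,"rx": 0,"ry": 0,"rz": 0,"claw": 0.5}
    - {"tx": 0,"ty": 0,"tz": -35,"rx": 0,"ry": 0,"rz": 0,"claw": 0.5}
    - {"tx": 0,"ty": 0,"tz": 0,"rx": 0,"ry": 0,"rz": 0,"claw": 0.5}
    - {"tx": 0,"ty": 0,"tz": 0,"rx": 0,"ry": 0,"rz": 0,"claw": 0.5}

```text
clock: 50.22
eef_pos: [0.6406, 0.065, 0.388]
orientation: [3.136, -0.001, 1.533]
ft_force: [-0.6, -0.1, -0.3]
finger_gap: 0.496
gripper_force: 0.0
```

```bash
python3 - <<'E'
from h import *
s=manip.state(); print(s['eef_pos'],s['orientation'])
for n in('scene','side','wrist'):
    save(n,'v_%s.png'%n); C=cam(n)
    print(n,'pred handle centre',proj(C,[[.6394,.0638,.276],[.6394,.0638,.306]]).round(1).tolist())
    for d in manip.trace(n,'probe'):
        m=np.argwhere(d['region']); print(round(d['p'],2),np.round(d['xy'],1),int(d['region'].sum()),m.min(0)[::-1],m.max(0)[::-1])
        x0=[.6394,.0638,0]
        print([(z,fit([(C,d['region'].astype(float))],M['probe'],x0,z)[1].round(3)) for z in(.185,.19,.195)],fit([(C,d['region'].astype(float))],M['probe'],x0,.19)[0])
E
```

```text
[0.64060676 0.0649798  0.38804333] [ 3.13634497e+00 -8.10038573e-04  1.53291342e+00]
scene pred handle centre [[304.8, 118.2], [305.4, 109.6]]
0.73 [303.4 121.8] 155 [301 109] [308 131]
[(0.185, np.float64(0.101)), (0.19, np.float64(0.105)), (0.195, np.float64(0.11))] [ 0.64051815  0.05938898 -0.75044933]
side pred handle centre [[227.7, 170.8], [227.0, 162.7]]
0.69 [239.1 223.1] 356 [220 204] [253 232]
[(0.185, np.float64(1.0)), (0.19, np.float64(1.0)), (0.195, np.float64(1.0))] [ 0.6394      0.0638     -1.57079633]
0.67 [228.3 168.6] 120 [225 162] [232 180]
[(0.185, np.float64(0.16)), (0.19, np.float64(0.168)), (0.195, np.float64(0.174))] [0.63847409 0.05630759 0.21866653]
0.52 [235.3 185.6] 989 [214 162] [252 199]
[(0.185, np.float64(0.825)), (0.19, np.float64(0.823)), (0.195, np.float64(0.82))] [0.64168443 0.14478231 0.84460101]
wrist pred handle centre [[258.6, 201.4], [258.6, 215.3]]
0.75 [255.1 204.7] 1303 [243 178] [274 226]
[(0.185, np.float64(0.051)), (0.19, np.float64(0.061)), (0.195, np.float64(0.086))] [ 0.63961058  0.06316427 -0.04574149]
0.26 [182.9 151. ] 15496 [124  98] [327 250]
[(0.185, np.float64(1.0)), (0.19, np.float64(1.0)), (0.195, np.float64(1.0))] [ 0.6394      0.0638     -1.57079633]
0.26 [363.6 182.2] 1423 [343 158] [390 201]
[(0.185, np.float64(1.0)), (0.19, np.float64(1.0)), (0.195, np.float64(1.0))] [ 0.6394      0.0638     -1.57079633]
```

The probe is home (top and position match prediction in all three cameras). Now the knob.

```bash
python3 - <<'E'
from h import *
p,o=rel(.472,.0376,.388,3.70); rel(.472,.0376,.14,3.70,p,o)
E
```

```text
TURN 18 x rx -0.01 ry -0.01 rz -6.90
SHIFT 5 x tx 31.2 ty 13.2 tz -0.9   (total [156.   66.1  -4.5])
no turn
SHIFT 7 x tx 0.0 ty -0.0 tz 35.4   (total [  0.  -0. 248.])
```

Call:
servo_tool:
  plan:
    - {"tx": 0,"ty": 0,"tz": 0,"rx": 0,"ry": 0,"rz": -6.9,"claw": 0.5}
    - {"tx": 0,"ty": 0,"tz": 0,"rx": 0,"ry": 0,"rz": -6.9,"claw": 0.5}
    - {"tx": 0,"ty": 0,"tz": 0,"rx": 0,"ry": 0,"rz": -6.9,"claw": 0.5}
    - {"tx": 0,"ty": 0,"tz": 0,"rx": 0,"ry": 0,"rz": -6.9,"claw": 0.5}
    - {"tx": 0,"ty": 0,"tz": 0,"rx": 0,"ry": 0,"rz": -6.9,"claw": 0.5}
    - {"tx": 0,"ty": 0,"tz": 0,"rx": 0,"ry": 0,"rz": -6.9,"claw": 0.5}
    - {"tx": 0,"ty": 0,"tz": 0,"rx": 0,"ry": 0,"rz": -6.9,"claw": 0.5}
    - {"tx": 0,"ty": 0,"tz": 0,"rx": 0,"ry": 0,"rz": -6.9,"claw": 0.5}
    - {"tx": 0,"ty": 0,"tz": 0,"rx": 0,"ry": 0,"rz": -6.9,"claw": 0.5}
    - {"tx": 0,"ty": 0,"tz": 0,"rx": 0,"ry": 0,"rz": -6.9,"claw": 0.5}
    - {"tx": 0,"ty": 0,"tz": 0,"rx": 0,"ry": 0,"rz": -6.9,"claw": 0.5}
    - {"tx": 0,"ty": 0,"tz": 0,"rx": 0,"ry": 0,"rz": -6.9,"claw": 0.5}
    - {"tx": 0,"ty": 0,"tz": 0,"rx": 0,"ry": 0,"rz": -6.9,"claw": 0.5}
    - {"tx": 0,"ty": 0,"tz": 0,"rx": 0,"ry": 0,"rz": -6.9,"claw": 0.5}
    - {"tx": 0,"ty": 0,"tz": 0,"rx": 0,"ry": 0,"rz": -6.9,"claw": 0.5}
    - {"tx": 0,"ty": 0,"tz": 0,"rx": 0,"ry": 0,"rz": -6.9,"claw": 0.5}
    - {"tx": 0,"ty": 0,"tz": 0,"rx": 0,"ry": 0,"rz": -6.9,"claw": 0.5}
    - {"tx": 0,"ty": 0,"tz": 0,"rx": 0,"ry": 0,"rz": -6.9,"claw": 0.5}
    - {"tx": 0,"ty": 0,"tz": 0,"rx": 0,"ry": 0,"rz": 0,"claw": 0.5}

```text
clock: 52.1
eef_pos: [0.6396, 0.0642, 0.3839]
orientation: [3.14, -0.001, -2.58]
ft_force: [0.2, 0.3, -0.1]
finger_gap: 0.499
gripper_force: 0.0
```

Call:
servo_tool:
  plan:
    - {"tx": 31.2,"ty": 13.2,"tz": 0,"rx": 0,"ry": 0,"rz": 0,"claw": 0.5}
    - {"tx": 31.2,"ty": 13.2,"tz": 0,"rx": 0,"ry": 0,"rz": 0,"claw": 0.5}
    - {"tx": 31.2,"ty": 13.2,"tz": 0,"rx": 0,"ry": 0,"rz": 0,"claw": 0.5}
    - {"tx": 31.2,"ty": 13.2,"tz": 0,"rx": 0,"ry": 0,"rz": 0,"claw": 0.5}
    - {"tx": 31.2,"ty": 13.2,"tz": 0,"rx": 0,"ry": 0,"rz": 0,"claw": 0.5}
    - {"tx": 0,"ty": 0,"tz": 35,"rx": 0,"ry": 0,"rz": 0,"claw": 0.5}
    - {"tx": 0,"ty": 0,"tz": 35,"rx": 0,"ry": 0,"rz": 0,"claw": 0.5}
    - {"tx": 0,"ty": 0,"tz": 35,"rx": 0,"ry": 0,"rz": 0,"claw": 0.5}
    - {"tx": 0,"ty": 0,"tz": 35,"rx": 0,"ry": 0,"rz": 0,"claw": 0.5}
    - {"tx": 0,"ty": 0,"tz": 35,"rx": 0,"ry": 0,"rz": 0,"claw": 0.5}
    - {"tx": 0,"ty": 0,"tz": 25,"rx": 0,"ry": 0,"rz": 0,"claw": 0.5}
    - {"tx": 0,"ty": 0,"tz": 0,"rx": 0,"ry": 0,"rz": 0,"claw": 0.5}
    - {"tx": 0,"ty": 0,"tz": 0,"rx": 0,"ry": 0,"rz": 0,"claw": 0.5}
    - {"tx": 0,"ty": 0,"tz": 0,"rx": 0,"ry": 0,"rz": 0,"claw": 0.5}

```text
clock: 53.27
eef_pos: [0.4734, 0.0382, 0.1863]
orientation: [-3.141, 0.002, -2.584]
ft_force: [0.7, 0.4, 0.7]
finger_gap: 0.496
gripper_force: 0.0
```

```bash
python3 - <<'E'
from h import *
s=manip.state(); print(s['eef_pos'],s['orientation'],s['joints'])
C=cam('wrist'); im=save('wrist','w.png')
M['knob']=[cub(-.028,.028,-.007,.007,.042,.070)]
c=proj(C,[[.472,.0376,.070]])[0]; print(c)
k=(im.max(2)<60).astype(np.uint8); k[:, :]*=1
m=np.zeros_like(k); cv2.circle(m,tuple(int(v) for v in c),60,1,-1)
n,l,st,cc=cv2.connectedComponentsWithStats(k*m)
for i in range(1,n):
    if st[i,4]>150:
        print(st[i],cc[i],fit([(C,(l==i).astype(float))],M['knob'],[.472,.0376,.56]))
for d in manip.trace('wrist','knob'): print(d['p'],d['xy'],d['region'].sum())
rel(.472,.0376,.067,3.70)
E
```

```text
[0.47341225 0.0382044  0.18625295] [-3.14092224e+00  1.89372854e-03 -2.58371906e+00] [ 0.6697581   0.45763862 -0.99487832  2.03295642  0.49035484  0.90605771
  1.5368552 ]
[257.74243562 195.90530455]
[ 247  156   25   73 1310] [258.45114504 189.3870229 ] (array([0.47217273, 0.03839926, 0.56499176]), np.float64(0.18119562669391875))
0.85 [257.6, 189.1] 3394
0.32 [501.5, 345.4] 987
TURN 1 x rx -0.11 ry 0.15 rz -0.03
SHIFT 4 x tx 0.4 ty 0.2 tz 29.9   (total [  1.6   0.6 119.7])
```

Call:
servo_tool:
  newtons: 40
  plan:
    - {"tx": 0.5,"ty": 0.2,"tz": 35,"rx": 0,"ry": 0,"rz": 0,"claw": 0.5}
    - {"tx": 0.5,"ty": 0.2,"tz": 35,"rx": 0,"ry": 0,"rz": 0,"claw": 0.5}
    - {"tx": 0.5,"ty": 0.2,"tz": 30,"rx": 0,"ry": 0,"rz": 0,"claw": 0.5}
    - {"tx": 0,"ty": 0,"tz": 13,"rx": 0,"ry": 0,"rz": 0,"claw": 0.5}
    - {"tx": 0,"ty": 0,"tz": 5,"rx": 0,"ry": 0,"rz": 0,"claw": 0.5}
    - {"tx": 0,"ty": 0,"tz": 0,"rx": 0,"ry": 0,"rz": 0,"claw": 0.5}
    - {"tx": 0,"ty": 0,"tz": 0,"rx": 0,"ry": 0,"rz": 0,"claw": 0}
    - {"tx": 0,"ty": 0,"tz": 0,"rx": 0,"ry": 0,"rz": 0,"claw": 0}
    - {"tx": 0,"ty": 0,"tz": 0,"rx": 0,"ry": 0,"rz": 0,"claw": 0}
    - {"tx": 0,"ty": 0,"tz": 0,"rx": 0,"ry": 0,"rz": 0,"claw": 0}
    - {"tx": 0,"ty": 0,"tz": 0,"rx": 0,"ry": 0,"rz": 0,"claw": 0}
    - {"tx": 0,"ty": 0,"tz": 0,"rx": 0,"ry": 0,"rz": 0,"claw": 0}

```text
clock: 54.37
eef_pos: [0.4717, 0.0382, 0.0686]
orientation: [-3.141, 0.003, -2.583]
ft_force: [-1.7, 1.3, 5.7]
finger_gap: 0.155
gripper_force: 40.3
```

Call:
servo_tool:
  plan:
    - {"tx": 0,"ty": 0,"tz": 0,"rx": 0,"ry": 0,"rz": 4.5,"claw": 0}
    - {"tx": 0,"ty": 0,"tz": 0,"rx": 0,"ry": 0,"rz": 4.5,"claw": 0}
    - {"tx": 0,"ty": 0,"tz": 0,"rx": 0,"ry": 0,"rz": 4.5,"claw": 0}
    - {"tx": 0,"ty": 0,"tz": 0,"rx": 0,"ry": 0,"rz": 4.5,"claw": 0}
    - {"tx": 0,"ty": 0,"tz": 0,"rx": 0,"ry": 0,"rz": 4.5,"claw": 0}
    - {"tx": 0,"ty": 0,"tz": 0,"rx": 0,"ry": 0,"rz": 4.5,"claw": 0}
    - {"tx": 0,"ty": 0,"tz": 0,"rx": 0,"ry": 0,"rz": 4.5,"claw": 0}
    - {"tx": 0,"ty": 0,"tz": 0,"rx": 0,"ry": 0,"rz": 4.5,"claw": 0}
    - {"tx": 0,"ty": 0,"tz": 0,"rx": 0,"ry": 0,"rz": 4.5,"claw": 0}
    - {"tx": 0,"ty": 0,"tz": 0,"rx": 0,"ry": 0,"rz": 4.5,"claw": 0}
    - {"tx": 0,"ty": 0,"tz": 0,"rx": 0,"ry": 0,"rz": 4.5,"claw": 0}
    - {"tx": 0,"ty": 0,"tz": 0,"rx": 0,"ry": 0,"rz": 4.5,"claw": 0}
    - {"tx": 0,"ty": 0,"tz": 0,"rx": 0,"ry": 0,"rz": 4.5,"claw": 0}
    - {"tx": 0,"ty": 0,"tz": 0,"rx": 0,"ry": 0,"rz": 4.5,"claw": 0}
    - {"tx": 0,"ty": 0,"tz": 0,"rx": 0,"ry": 0,"rz": 4.5,"claw": 0}
    - {"tx": 0,"ty": 0,"tz": 0,"rx": 0,"ry": 0,"rz": 4.5,"claw": 0}
    - {"tx": 0,"ty": 0,"tz": 0,"rx": 0,"ry": 0,"rz": 4.5,"claw": 0}
    - {"tx": 0,"ty": 0,"tz": 0,"rx": 0,"ry": 0,"rz": 0,"claw": 0}
    - {"tx": 0,"ty": 0,"tz": 0,"rx": 0,"ry": 0,"rz": 0,"claw": 0}

```text
clock: 55.95
eef_pos: [0.4717, 0.0397, 0.0686]
orientation: [3.138, 0.001, 2.367]
ft_force: [-1.9, 5.6, 4.4]
finger_gap: 0.155
gripper_force: 40.0
```

Call:
servo_tool:
  plan:
    - {"tx": 0,"ty": 0,"tz": 0,"rx": 0,"ry": 0,"rz": 0,"claw": 0.5}
    - {"tx": 0,"ty": 0,"tz": 0,"rx": 0,"ry": 0,"rz": 0,"claw": 0.5}
    - {"tx": 0,"ty": 0,"tz": 0,"rx": 0,"ry": 0,"rz": 0,"claw": 0.5}
    - {"tx": 0,"ty": 0,"tz": 0,"rx": 0,"ry": 0,"rz": 0,"claw": 0.5}
    - {"tx": 0,"ty": 0,"tz": -20,"rx": 0,"ry": 0,"rz": 0,"claw": 0.5}
    - {"tx": 0,"ty": 0,"tz": -35,"rx": 0,"ry": 0,"rz": 0,"claw": 0.5}
    - {"tx": 0,"ty": 0,"tz": -35,"rx": 0,"ry": 0,"rz": 0,"claw": 0.5}
    - {"tx": 0,"ty": 0,"tz": -35,"rx": 0,"ry": 0,"rz": 0,"claw": 0.5}
    - {"tx": 0,"ty": 0,"tz": -35,"rx": 0,"ry": 0,"rz": 0,"claw": 0.5}
    - {"tx": 0,"ty": 0,"tz": -35,"rx": 0,"ry": 0,"rz": 0,"claw": 0.5}
    - {"tx": 0,"ty": 0,"tz": 0,"rx": 0,"ry": 0,"rz": 0,"claw": 0.5}
    - {"tx": 0,"ty": 0,"tz": 0,"rx": 0,"ry": 0,"rz": 0,"claw": 0.5}

```text
clock: 56.95
eef_pos: [0.4719, 0.037, 0.2638]
orientation: [3.139, 0.004, 2.364]
ft_force: [0.1, -0.1, -0.5]
finger_gap: 0.502
gripper_force: 0.0
```

```bash
python3 - <<'E'
from h import *
s=manip.state(); print(s['eef_pos'],s['orientation'],s['ft_force'])
C=cam('wrist'); im=save('wrist','x.png')
M['knob']=[cub(-.028,.028,-.007,.007,.042,.070)]
c=proj(C,[[.472,.0384,.070]])[0]
k=(im.max(2)<60).astype(np.uint8)
m=np.zeros_like(k); cv2.circle(m,tuple(int(v) for v in c),50,1,-1)
n,l,st,cc=cv2.connectedComponentsWithStats(k*m)
for i in range(1,n):
    if st[i,4]>150: print('knob',st[i],fit([(C,(l==i).astype(float))],M['knob'],[.472,.0384,-.84]))
def near(n,l,C,z,q,mdl,p0,z0,yaw):
    for d in manip.trace(n,l):
        if np.hypot(*(ray(C,d['xy'],z)[:2]-q))<.08: print(n,l,round(d['p'],2),np.round(d['xy'],1),fit([(C,d['region'].astype(float))],M[mdl],p0,z0,yaw))
for n in('scene','side'):
    save(n,'y_%s.png'%n); C=cam(n)
    near(n,'mug',C,.05,[.49,-.43],'mug',[.49,-.43],.005,False)
    near(n,'coaster',C,.005,[.49,-.43],'coaster',[.49,-.43],0,False)
    near(n,'probe',C,.27,[.639,.064],'probe',[.6394,.0638,-.05],.19,True)
    near(n,'deepbox',C,.22,[.633,.017],'deepbox',[.633,.017,1.434],.18,True)
E
```

```text
[0.47192913 0.03704463 0.26380588] [3.13909927 0.00407259 2.36441622] [ 0.05284757 -0.06591195 -0.54571052]
knob [248 143  21  56 797] (array([ 0.47288612,  0.03818588, -0.85708141]), np.float64(0.22601987370063903))
scene mug 0.67 [152.2 261.7] (array([ 0.44866208, -0.45306534]), np.float64(0.0656053917992121))
scene coaster 0.91 [175.3 272.8] (array([ 0.4904742 , -0.43026531]), np.float64(0.24528246420140687))
scene probe 0.44 [305.1 121.5] (array([ 0.64013315,  0.06005445, -0.78694276]), np.float64(0.15078169146731957))
scene deepbox 0.95 [297.5 143.9] (array([0.6357576 , 0.01286769, 1.48565341]), np.float64(0.09989886113161217))
side coaster 0.49 [284.2 167.4] (array([ 0.47291392, -0.43790106]), np.float64(0.8871861674019638))
side probe 0.51 [230.9 171.9] (array([ 0.63745786,  0.06225095, -0.9593788 ]), np.float64(0.14775659701989508))
side deepbox 0.74 [234.3 182.2] (array([0.63118828, 0.01933376, 1.47160652]), np.float64(0.183393567738242))
```

The knob is on, but the mug has been knocked to about (0.447,-0.454); I'll put it back.

```bash
python3 -c "
from h import *
rel(.448,-.453,.25,2.09)"
```

```text
TURN 3 x rx -0.01 ry -0.01 rz 5.26
SHIFT 14 x tx -29.6 ty -18.8 tz 0.8   (total [-414.5 -263.1   11.5])
```

Call:
servo_tool:
  plan:
    - {"tx": 0,"ty": 0,"tz": 0,"rx": 0,"ry": 0,"rz": 5.2,"claw": 1}
    - {"tx": 0,"ty": 0,"tz": 0,"rx": 0,"ry": 0,"rz": 5.2,"claw": 1}
    - {"tx": 0,"ty": 0,"tz": 0,"rx": 0,"ry": 0,"rz": 5.2,"claw": 1}
    - {"tx": -29.6,"ty": -18.8,"tz": 0.8,"rx": 0,"ry": 0,"rz": 0,"claw": 1}
    - {"tx": -29.6,"ty": -18.8,"tz": 0.8,"rx": 0,"ry": 0,"rz": 0,"claw": 1}
    - {"tx": -29.6,"ty": -18.8,"tz": 0.8,"rx": 0,"ry": 0,"rz": 0,"claw": 1}
    - {"tx": -29.6,"ty": -18.8,"tz": 0.8,"rx": 0,"ry": 0,"rz": 0,"claw": 1}
    - {"tx": -29.6,"ty": -18.8,"tz": 0.8,"rx": 0,"ry": 0,"rz": 0,"claw": 1}
    - {"tx": -29.6,"ty": -18.8,"tz": 0.8,"rx": 0,"ry": 0,"rz": 0,"claw": 1}
    - {"tx": -29.6,"ty": -18.8,"tz": 0.8,"rx": 0,"ry": 0,"rz": 0,"claw": 1}
    - {"tx": -29.6,"ty": -18.8,"tz": 0.8,"rx": 0,"ry": 0,"rz": 0,"claw": 1}
    - {"tx": -29.6,"ty": -18.8,"tz": 0.8,"rx": 0,"ry": 0,"rz": 0,"claw": 1}
    - {"tx": -29.6,"ty": -18.8,"tz": 0.8,"rx": 0,"ry": 0,"rz": 0,"claw": 1}
    - {"tx": -29.6,"ty": -18.8,"tz": 0.8,"rx": 0,"ry": 0,"rz": 0,"claw": 1}
    - {"tx": -29.6,"ty": -18.8,"tz": 0.8,"rx": 0,"ry": 0,"rz": 0,"claw": 1}
    - {"tx": -29.6,"ty": -18.8,"tz": 0.8,"rx": 0,"ry": 0,"rz": 0,"claw": 1}
    - {"tx": -29.6,"ty": -18.8,"tz": 0.8,"rx": 0,"ry": 0,"rz": 0,"claw": 1}
    - {"tx": 0,"ty": 0,"tz": 0,"rx": 0,"ry": 0,"rz": 0,"claw": 1}
    - {"tx": 0,"ty": 0,"tz": 0,"rx": 0,"ry": 0,"rz": 0,"claw": 1}
    - {"tx": 0,"ty": 0,"tz": 0,"rx": 0,"ry": 0,"rz": 0,"claw": 1}

```text
clock: 59.17
eef_pos: [0.4496, -0.4524, 0.2501]
orientation: [3.141, -0.001, 2.093]
ft_force: [0.0, 0.4, -0.4]
finger_gap: 0.997
gripper_force: 0.0
```

```bash
python3 look.py z.png mug:.448,-.453,0,.003; python3 - <<'E'
from h import *
C=cam('wrist')
D=manip.trace('wrist','mug'); print(len(D))
for d in D[:1]:
    k=d['region']; ys=np.argwhere(k); print(d['p'],d['xy'],ys.min(0),ys.max(0))
    for a in range(ys[:,0].min()-2,ys[:,0].max()+4,4): print(a,''.join('#' if v else '.' for v in k[a,ys[:,1].min()-4:ys[:,1].max()+5:2]))
# handle: fit with body + handle sector
    body=cyl(.032,0,.085); best=None
    m=[body,cub(-.006,.006,.03,.058,.02,.07)]
    print(fit([(C,k.astype(float))],m,[.448,-.453,.5],.003))
    print(fit([(C,k.astype(float))],m,[.448,-.453,.5],.005))
E
```

```text
[ 0.4496 -0.4524  0.2501] [ 3.1412e+00 -1.4000e-03  2.0933e+00] 59.1667
    mug 0.89 [255. 175.] [ 0.448 -0.454] 4535
mug [0.4486, -0.4536] err 0.095
1
0.89 [255.4, 175.4] [106 222] [216 291]
104 .......................................
108 ....................####...............
112 ...................#####...............
116 ...................#####...............
120 ...................#####...............
124 ...................#####...............
128 ...................#####...............
132 ..................######...............
136 ..................######...............
140 ...............##########..............
144 ...........##################..........
148 .........######################........
152 ........########################.......
156 .......##########################......
160 ......############################.....
164 .....##############################....
168 ....###############################....
172 ...#################################...
176 ...#################################...
180 ..###################################..
184 ..###################################..
188 ..###################################..
192 ...#################################...
196 ...################################....
200 .....#############################.....
204 ......###########################......
208 ........#######################........
212 ...........#################...........
216 .................######................
(array([ 0.44915267, -0.45287318,  0.46795663]), np.float64(0.05054454297002253))
(array([ 0.44893093, -0.45223858,  0.45497221]), np.float64(0.05759121054827088))
```

Call:
servo_tool:
  newtons: 25
  plan:
    - {"tx": 0,"ty": -0.5,"tz": 36,"rx": 0,"ry": 0,"rz": 0,"claw": 1}
    - {"tx": 0,"ty": 0,"tz": 36,"rx": 0,"ry": 0,"rz": 0,"claw": 1}
    - {"tx": 0,"ty": 0,"tz": 36,"rx": 0,"ry": 0,"rz": 0,"claw": 1}
    - {"tx": 0,"ty": 0,"tz": 36,"rx": 0,"ry": 0,"rz": 0,"claw": 1}
    - {"tx": 0,"ty": 0,"tz": 34,"rx": 0,"ry": 0,"rz": 0,"claw": 1}
    - {"tx": 0,"ty": 0,"tz": 17,"rx": 0,"ry": 0,"rz": 0,"claw": 1}
    - {"tx": 0,"ty": 0,"tz": 0,"rx": 0,"ry": 0,"rz": 0,"claw": 1}
    - {"tx": 0,"ty": 0,"tz": 0,"rx": 0,"ry": 0,"rz": 0,"claw": 0.5}
    - {"tx": 0,"ty": 0,"tz": 0,"rx": 0,"ry": 0,"rz": 0,"claw": 0.5}
    - {"tx": 0,"ty": 0,"tz": 0,"rx": 0,"ry": 0,"rz": 0,"claw": 0.5}
    - {"tx": 0,"ty": 0,"tz": 0,"rx": 0,"ry": 0,"rz": 0,"claw": 0.5}
    - {"tx": 0,"ty": 0,"tz": 0,"rx": 0,"ry": 0,"rz": 0,"claw": 0.5}
    - {"tx": 0,"ty": 0,"tz": 0,"rx": 0,"ry": 0,"rz": 0,"claw": 0.5}
    - {"tx": 0,"ty": 0,"tz": -15,"rx": 0,"ry": 0,"rz": 0,"claw": 0.5}
    - {"tx": 0,"ty": 0,"tz": -20,"rx": 0,"ry": 0,"rz": 0,"claw": 0.5}
    - {"tx": 0,"ty": 15.3,"tz": 0,"rx": 0,"ry": 0,"rz": 0,"claw": 0.5}
    - {"tx": 0,"ty": 15.3,"tz": 0,"rx": 0,"ry": 0,"rz": 0,"claw": 0.5}
    - {"tx": 0,"ty": 15.3,"tz": 0,"rx": 0,"ry": 0,"rz": 0,"claw": 0.5}
    - {"tx": 0,"ty": 0,"tz": 0,"rx": 0,"ry": 0,"rz": 0,"claw": 0.5}
    - {"tx": 0,"ty": 0,"tz": 0,"rx": 0,"ry": 0,"rz": 0,"claw": 0.5}

```text
clock: 60.98
eef_pos: [0.4905, -0.4278, 0.0897]
orientation: [3.141, -0.002, 2.097]
ft_force: [-0.1, -0.6, -2.1]
finger_gap: 0.731
gripper_force: 28.8
```

Call:
servo_tool:
  plan:
    - {"tx": 0,"ty": 0,"tz": 15,"rx": 0,"ry": 0,"rz": 0,"claw": 0.5}
    - {"tx": 0,"ty": 0,"tz": 10,"rx": 0,"ry": 0,"rz": 0,"claw": 0.5}
    - {"tx": 0,"ty": 0,"tz": 4,"rx": 0,"ry": 0,"rz": 0,"claw": 0.5}
    - {"tx": 0,"ty": 0,"tz": 2,"rx": 0,"ry": 0,"rz": 0,"claw": 0.5}
    - {"tx": 0,"ty": 0,"tz": 0,"rx": 0,"ry": 0,"rz": 0,"claw": 0.5}
    - {"tx": 0,"ty": 0,"tz": 0,"rx": 0,"ry": 0,"rz": 0,"claw": 0.5}

```text
clock: 61.48
eef_pos: [0.4883, -0.4307, 0.059]
orientation: [-3.141, -0.001, 2.092]
ft_force: [0.8, 0.5, -2.4]
finger_gap: 0.729
gripper_force: 28.8
```

Call:
servo_tool:
  plan:
    - {"tx": 0,"ty": 0,"tz": 2,"rx": 0,"ry": 0,"rz": 0,"claw": 0.5}
    - {"tx": 0,"ty": 0,"tz": 1.5,"rx": 0,"ry": 0,"rz": 0,"claw": 0.5}
    - {"tx": 0,"ty": 0,"tz": 0,"rx": 0,"ry": 0,"rz": 0,"claw": 0.5}
    - {"tx": 0,"ty": 0,"tz": 0,"rx": 0,"ry": 0,"rz": 0,"claw": 0.5}

```text
clock: 61.82
eef_pos: [0.4888, -0.4309, 0.0578]
orientation: [-3.141, 0.001, 2.093]
ft_force: [-4.4, 3.0, 9.2]
finger_gap: 0.733
gripper_force: 29.7
```

Contact; release, back away and check.

Call:
servo_tool:
  plan:
    - {"tx": 0,"ty": 0,"tz": 0,"rx": 0,"ry": 0,"rz": 0,"claw": 1}
    - {"tx": 0,"ty": 0,"tz": 0,"rx": 0,"ry": 0,"rz": 0,"claw": 1}
    - {"tx": 0,"ty": 0,"tz": 0,"rx": 0,"ry": 0,"rz": 0,"claw": 1}
    - {"tx": 0,"ty": 0,"tz": 0,"rx": 0,"ry": 0,"rz": 0,"claw": 1}
    - {"tx": 0,"ty": 0,"tz": -20,"rx": 0,"ry": 0,"rz": 0,"claw": 1}
    - {"tx": 0,"ty": 0,"tz": -35,"rx": 0,"ry": 0,"rz": 0,"claw": 1}
    - {"tx": 0,"ty": 0,"tz": -35,"rx": 0,"ry": 0,"rz": 0,"claw": 1}
    - {"tx": 0,"ty": 0,"tz": -35,"rx": 0,"ry": 0,"rz": 0,"claw": 1}
    - {"tx": 0,"ty": 0,"tz": -35,"rx": 0,"ry": 0,"rz": 0,"claw": 1}
    - {"tx": 0,"ty": 0,"tz": -35,"rx": 0,"ry": 0,"rz": 0,"claw": 1}
    - {"tx": 0,"ty": 0,"tz": 0,"rx": 0,"ry": 0,"rz": 0,"claw": 1}
    - {"tx": 0,"ty": 0,"tz": 0,"rx": 0,"ry": 0,"rz": 0,"claw": 1}

```text
clock: 62.82
eef_pos: [0.4899, -0.4312, 0.254]
orientation: [3.14, 0.005, 2.093]
ft_force: [-0.0, 0.3, -0.7]
finger_gap: 1.002
gripper_force: 0.0
```

```bash
python3 look.py zz.png mug:.489,-.43,0,.005; python3 - <<'E'
from h import *
def near(n,l,C,z,q,mdl,p0,z0,yaw):
    for d in manip.trace(n,l):
        if np.hypot(*(ray(C,d['xy'],z)[:2]-q))<.08: print(n,l,round(d['p'],2),np.round(d['xy'],1),fit([(C,d['region'].astype(float))],M[mdl],p0,z0,yaw))
for n in('scene','side'):
    save(n,'yy_%s.png'%n); C=cam(n)
    near(n,'mug',C,.05,[.49,-.43],'mug',[.49,-.43],.005,False)
    near(n,'probe',C,.27,[.639,.064],'probe',[.6394,.0638,-.05],.19,True)
    near(n,'deepbox',C,.22,[.633,.017],'deepbox',[.633,.017,1.434],.18,True)
# knob: dark bar direction in side camera
    c=proj(C,[[.472,.0384,.07]])[0].astype(int); k=(cv2.imread('pics/yy_%s.png'%n).max(2)<70).astype(np.uint8)
    m=np.zeros_like(k); cv2.circle(m,tuple(int(v) for v in c),12,1,-1)
    print('knob',c,fit([(C,(k*m).astype(float))],[cub(-.028,.028,-.007,.007,.042,.070)],[.472,.0384,-.84]))
E
```

```text
[ 0.4899 -0.4312  0.254 ] [3.14   0.0052 2.093 ] 62.8167
    mug 0.77 [256. 172.] [ 0.488 -0.432] 4472
mug [0.4876, -0.4296] err 0.096
scene mug 0.59 [172.1 261.8] (array([ 0.48863079, -0.42973465]), np.float64(0.06814110320117805))
scene probe 0.65 [304.8 118. ] (array([ 0.63916679,  0.06439041, -0.16254069]), np.float64(0.11989268680445153))
scene deepbox 0.97 [295.6 144.2] (array([0.63518151, 0.01261673, 1.45480362]), np.float64(0.05609245935293938))
knob [252 158] (array([ 0.47726493,  0.03403469, -0.90485273]), np.float64(0.3743360112384212))
side mug 0.68 [284.3 157.1] (array([ 0.48355629, -0.43366116]), np.float64(0.16469955708031447))
side probe 0.56 [232.5 168.2] (array([0.636638  , 0.06322319, 0.1062052 ]), np.float64(0.12988425386467795))
side deepbox 0.76 [235.3 183.8] (array([0.62820173, 0.01805377, 1.39598041]), np.float64(0.15472860021350876))
side deepbox 0.52 [229.5 170.6] (array([ 0.66611373, -0.0809103 ,  1.83100477]), np.float64(0.876038743052116))
knob [279 218] (array([ 0.47036653,  0.04190789, -0.98405208]), np.float64(0.23323575464633395))
```

All good: mug on the cork, column square, probe home, knob on, arm clear.

```bash
python3 -c "
from h import *
print(manip.finish_job())"
```

```text
the job is handed in; nothing more can be done
None
```

I handed the job in at about 63 s. By my camera checks, the mug is on the cork coaster, the four boxes are stacked squarely on the field with the deep one on top, the probe is fully home in the port, and the knob is on. The mug was knocked off the coaster during the run, so I put it back before handing in; no verdict came back from the judge.

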